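Lay out the polishing kit between magnet base and V-block

ROBOT

A 7-joint arm with a two-finger parallel gripper is mounted at the origin on a cart in front of the work surface, level with it; the furniture and walls round the work are solid. World frame = base frame: x ahead of the robot, y to its left, z up, the work surface at z = 0. Lengths are in m, angles in rad, forces in N, time in s.
With the tool pointing down it reaches from about 0.425 to 0.875 m from the base axis. Payload 4.7 kg.
Tool frame: the origin (TCP) lies midway between the tips of the shut fingers; the grasp point (between the pads) lies 19 mm behind it; z points along the fingers, y is the direction in which the jaws open and shut (so a half turn about z gives the same grasp; the last joint's range is limited). The gripper opens to 87 mm and grips with 3 to 60 N. Pads are 19 mm wide; open, the fingers measure 117 mm over their backs; the gripper's body (75 mm by 190 mm) begins 51 mm behind the grasp point.
Start: joints at [1.36, 0.321, -0.07, 1.45, 0.023, 1.371, -0.057], TCP at [0.145, -0.634, 0.223] pointing down, gripper open.
Joint ranges: [-2.86, 2.86], [-0.3, 2.09], [-1.38, 1.24], [0.06, 2.45], [-1.56, 4.7], [0.09, 2.05], [-2.69, 2.69]. Speed limits (rad/s): [2.57, 2.57, 3.14, 3.14, 3.14, 3.14, 3.14].

INTERFACE

Orientations are given as a unit quaternion [w, x, y, z].
In Python, from plant import r, optics, ticket gives the robot as it stands.
- The arm moves only by the tool move_arm, never from a script. Its argument "plan" is text: rows parted by semicolons, each of 6 numbers parted by spaces: the shift along the tool's x, y, z in m, then the turn, a rotation vector about the tool's x, y, z in degrees. In form: tx ty tz ax ay az; .... A call has 1 to 12 rows; each row is the pose to reach, as a shift and turn from the pose commanded when the call began, along the tool's axes at that moment; what a row does not reach only later rows make up. A row lasts 1/8 s, in which the tool goes at most 62.5 mm and 10.7 degrees, less where a joint would pass 70% of its speed; a pose out of reach is approached as far as the arm can. A call with a gripper value outside its range is refused whole. "claw" is the finger opening in m, from 0 to 0.087, set as the call begins (left out, the last holds). The fingers move at their own pace and stop on an object; "grip_force" is the grip in N (left out, the last holds). Time passes only in rows, so rows that repeat a pose let the fingers close. It gives the time, the measured TCP pose, the force and the opening at its end, in the units of the state.
- r.get_obs(): the state, without advancing time (a new reading comes with each control period).
- optics.get_image(name): name is "scene" or "top" or "wrist"; returns a dict with "img" (480x640x3 uint8, red, green, blue), "depth" (480x640 float32, m along the optical axis (not along the pixel's ray), 0 where there is no reading), "mtx" (3x3 intrinsics, pixels), "R" (3x3) and "t" (3): a world point X has camera coordinates R X + t. Camera axes: x right, y down, z forward; pixel columns grow to the right and rows downward; lengths in m; the calibration is good to about 2 mm. A picture is of the moment at which its call begins.
- ticket.finish_job(): hands the job in, once; it reports no verdict.
The state is a dict: "t": time; "q": joint angles; "joint_velocities": joint speeds; "effort": joint torques, N m; "eef_pos": TCP position; "tool_rot": TCP orientation; "wrist_force": force on the tool from outside, world axes, zero at the start; "wrist_torque": the same for the moment, N m; "width": finger opening in m.
Only numpy, scipy, OpenCV 4.12 (cv2) and the standard library are available. Lean on these libraries where they do the work, as an engineer would, in place of code of your own. Each camera call takes 0.05 s, during which the arm holds its last target.

TASK

Lay out the polishing kit in one straight line along the middle of the black mat, between the red magnet base and the steel V-block: the larger tin halfway between those two with the smaller tin centred on its lid, the cream pot halfway between the magnet base and the larger tin, and the brass weight halfway between the larger tin and the V-block. Everything is to stand upright; leave the magnet base, the V-block, the loupe and the blue disc where they are.

Things in the scene. Friction and masses are not known exactly. Their poses are not given: they have to be found in the camera images.
- mat: black rubber bench mat, 90 x 390 mm, 3 mm thick, small brass eyelets in its corners; lies flat and does not move. Origin at the centre of its underside, x across its width (roughly away from the robot), y along its length. The magnet base and the V-block stand on its long centre line (x = 0), 160 mm either side of its centre; which of them is at which end varies.
- magnet_c (a point): red magnet base, a block 31 x 35 mm and 36 mm high with a black knob standing 8 mm out of its front (39 x 35 mm in all) and a short threaded stud on top, 53 mm high in all, standing near one end of the mat; to be left there. The point is above the centre of its 39 x 35 mm outline (knob included), 26 mm up.
- vee_c (a point): steel V-block, 48 x 44 x 32 mm with a V-groove along its top, standing near the other end of the mat; to be left there. The point is its centre, half-way up.
- large_tin_c (a point): the larger of two low round aluminium tins: 60 mm across, 20 mm high, flat push lid, stands on the worktop at the start. The point is on its axis, half-way up; z up when it stands.
- small_tin_c (a point): the smaller of two low round aluminium tins: 38 mm across, 13 mm high, stands on the worktop at the start. The point is on its axis, half-way up; z up when it stands.
- pot_c (a point): round white cream pot with a ribbed green lid: lid 44 mm across and 12 mm high, body below it 40 mm across, 42 mm high in all, stands upright. The point is on its axis, half-way up; z up when it stands.
- weight_c (a point): brass laboratory weight: upright cylinder 31 mm across with a round knob on top, 51 mm high in all, about 0.2 kg; grasp it round the cylinder, which makes up its lower half. The point is on its axis, half-way up; z up when it stands.
- eye_loupe_c (a point): black eye loupe, a flared cup 40 mm across, 30 mm high; a bystander among the things, to be left where it is. The point is on its axis, half-way up.
- insert_disc_c (a point): blue insert disc with white bushes in its top, 43 mm across, 12 mm high; a bystander among the things, to be left where it is. The point is on its axis, half-way up.
Mind the look-alikes: they are no part of the job. Leave any orange or purple look-alike of the part that bears magnet_c alone.

How it is judged:
By the outcome, as a careful person would: the job done as asked, in the order asked, and still so for the second after the job is handed in, with the robot touching nothing.
It also fails if it takes over 99 s, if anything falls off the work surface, if the arm or the gripper's body presses on something with over 40 N, if the wrist force passes 120 N, or if a joint passes its speed limit or range.

## Working session

There is one attempt and no reset: what is moved stays moved. The work goes in short steps, Python scripts to look and compute and a tool call to move; the robot and the scene stay as the last step left them, time stands still between calls to the robot, and variables do not carry over. Pictures are saved under pics/ and viewed, and the job is handed in when it is done.

Besides the shell and the picture viewer there is one more tool, called after "Request:" as name(argument=value, ...) on one line, values as JSON. move_arm: Moves the arm, as the interface text tells. Its arguments: {"type":"object","properties":{"plan":{"type":"string"},"claw":{"type":"number"},"grip_force":{"type":"number"}},"required":["plan"]}

```bash
ls; mkdir -p pics; python3 - <<'E'
from plant import r,optics,ticket
import cv2,numpy as np
o=r.get_obs()
for k in o: print(k,np.round(o[k],4))
for n in ["scene","top","wrist"]:
    d=optics.get_image(n)
    cv2.imwrite(f"pics/{n}0.png",d["img"][:,:,::-1]); np.savez(f"{n}0.npz",**d)
    print(n,np.round(d["mtx"],1).tolist(),np.round(d["R"],3).tolist(),np.round(d["t"],3))
E
```

```text
pics
t 0.0
q [ 1.3601  0.3218 -0.0701  1.4517  0.0226  1.3708 -0.0569]
joint_velocities [ 0.0022 -0.0002  0.0009  0.0003  0.0014  0.0011  0.0007]
effort [ 6.00000e-04 -4.91290e+01 -4.03600e-01 -3.12527e+01 -6.40000e-02
  4.38000e-02  2.00000e-04]
eef_pos [ 0.1447 -0.6331  0.2215]
tool_rot [-9.000e-04  9.937e-01  1.122e-01 -2.000e-04]
wrist_force [ 0.7482 -0.0755  0.0479]
wrist_torque [ 0.0245  0.0268 -0.0246]
width 0.0871
scene [[578.1, 0.0, 321.2], [0.0, 578.1, 234.5], [0.0, 0.0, 1.0]] [[-0.757, -0.653, 0.018], [-0.413, 0.459, -0.787], [0.505, -0.603, -0.617]] [0.417 0.261 1.025]
top [[449.3, 0.0, 318.8], [0.0, 449.3, 231.0], [0.0, 0.0, 1.0]] [[0.019, -1.0, 0.018], [-0.987, -0.021, -0.16], [0.16, -0.015, -0.987]] [0.01  0.507 1.126]
wrist [[336.1, 0.0, 319.0], [0.0, 336.1, 233.7], [0.0, 0.0, 1.0]] [[0.221, -0.975, 0.001], [-0.936, -0.212, 0.282], [-0.275, -0.063, -0.959]] [-0.65  -0.032  0.391]
```

View pics/scene0.png

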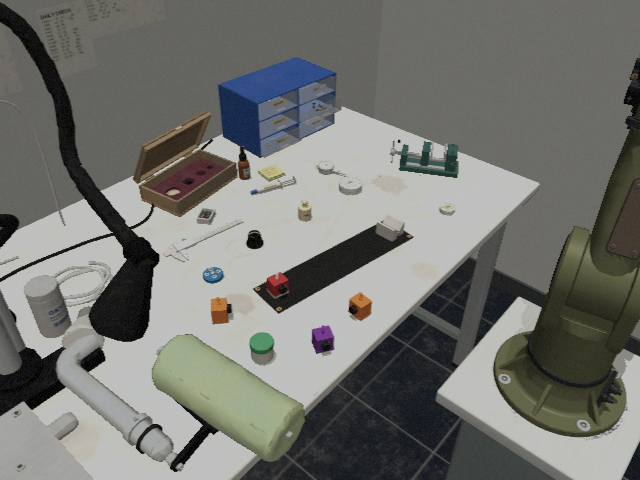

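View pics/top0.png

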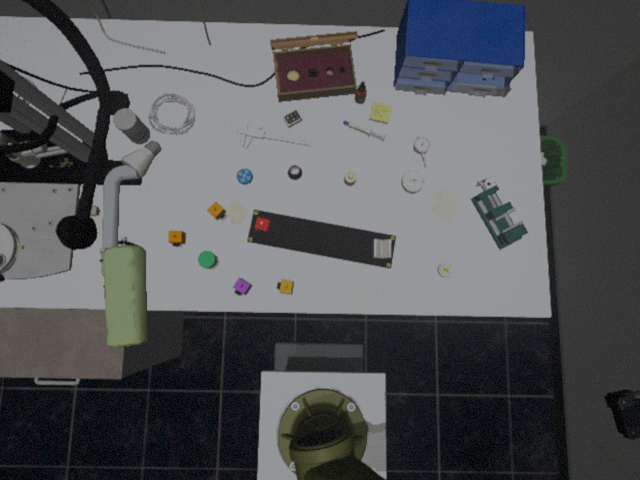

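View pics/wrist0.png

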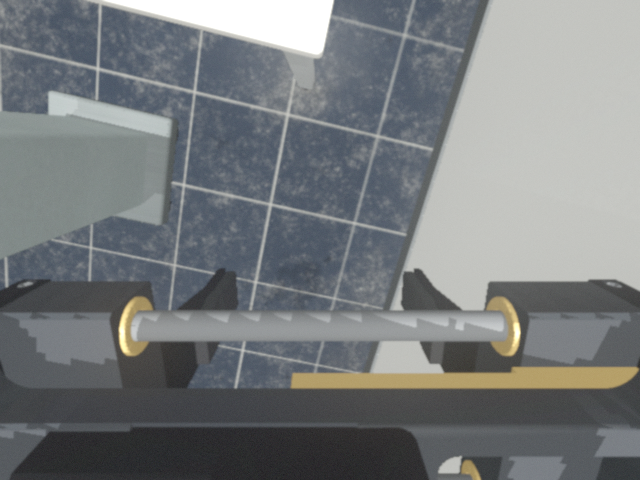

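```bash
python3 - <<'E'
import cv2,numpy as np
t=cv2.imread("pics/top0.png"); s=cv2.imread("pics/scene0.png")
cv2.imwrite("pics/tc1.png",cv2.resize(t[120:310,330:530],None,fx=3.1,fy=3.1,interpolation=cv2.INTER_CUBIC)[:600])
cv2.imwrite("pics/tc2.png",cv2.resize(t[150:310,170:410],None,fx=3.3,fy=3.3,interpolation=cv2.INTER_CUBIC)[:600])
cv2.imwrite("pics/sc1.png",cv2.resize(s[130:290,230:480],None,fx=3.2,fy=3.2,interpolation=cv2.INTER_CUBIC)[:600])
E
```

```text
(no output)
```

View pics/tc1.png

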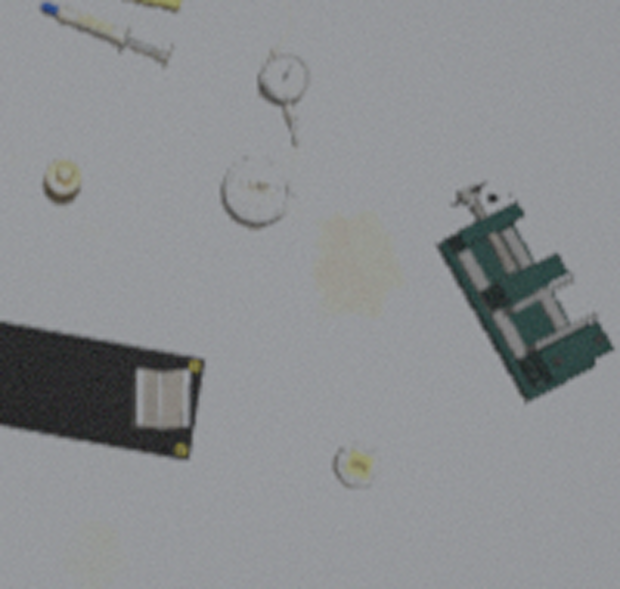

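View pics/tc2.png

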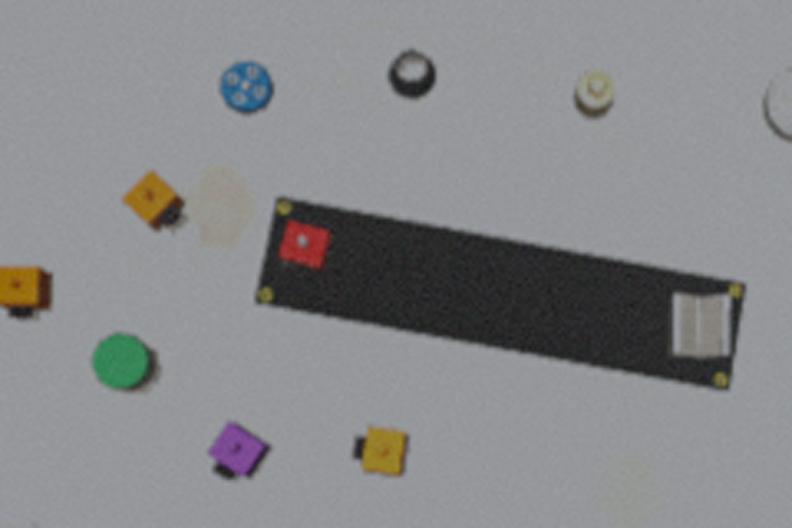

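View pics/sc1.png

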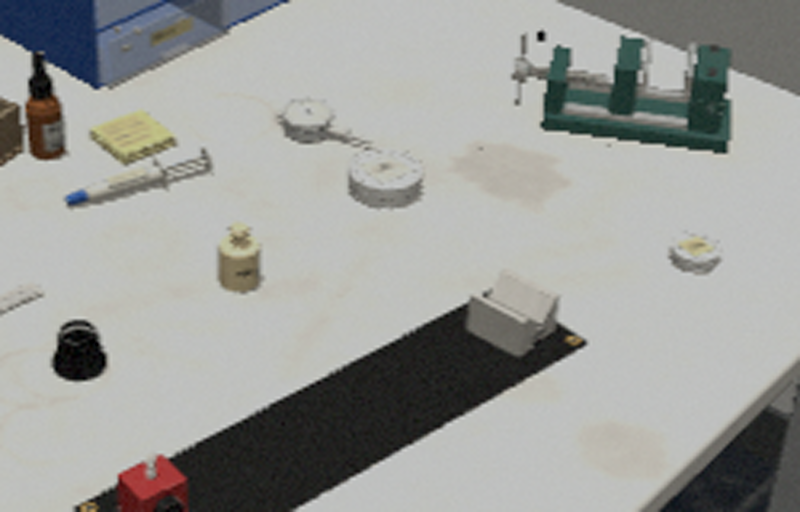

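```bash
cat > h.py <<'E'
import numpy as np,cv2
def cloud(d):
    K=d["mtx"];R=d["R"];t=d["t"];z=d["depth"].astype(float)
    v,u=np.mgrid[0:480,0:640]
    P=np.stack([(u-K[0,2])/K[0,0]*z,(v-K[1,2])/K[1,1]*z,z],-1)
    W=(P-t)@R
    W[z==0]=np.nan
    return W
def ray(d,u,v,h):
    K=d["mtx"];R=d["R"];t=d["t"]
    c=-R.T@t; w=R.T@np.linalg.inv(K)@np.array([u,v,1.])
    return c+w*(h-c[2])/w[2]
def proj(d,X):
    p=d["mtx"]@(d["R"]@np.array(X,float)+d["t"]); return p[:2]/p[2]
E
python3 - <<'E'
import numpy as np; from h import *
t=dict(np.load("top0.npz")); s=dict(np.load("scene0.npz"))
T=cloud(t);S=cloud(s)
print("table z top",np.nanmedian(T[200:210,440:470,2]),np.nanstd(T[200:210,440:470,2]), "scene",np.nanmedian(S[210:230,200:215,2]))
obj=dict(large=(413,181,.020,.030),small=(445,270,.013,.019),pot=(207,260,.042,.022),weight=(350,178,.051,.0155),disc=(244,176,.012,.0215),loupe=(295,172,.03,.02),magnet=(262,225,.036,.018),vee=(382,248,.032,.024))
for n,(u,v,h,rad) in obj.items():
    X=ray(t,u,v,h)
    out=[]
    for W in (T,S):
        m=(np.hypot(W[...,0]-X[0],W[...,1]-X[1])<rad+.02)&(W[...,2]>h*.45)&(W[...,2]<h+.03)
        p=W[m]; out.append((m.sum(),np.round(p.mean(0),4),np.round((p.min(0)+p.max(0))/2,4),np.round(np.ptp(p,axis=0),3),round(p[:,2].max(),3)))
    print(n,np.round(X,4),"scene px",np.round(proj(s,X)));print("  ",*out[0]);print("  ",*out[1])
c=dict(TL=(256,213),BL=(250,240),TR=(393,238),BR=(388.5,264.5))
for k,(u,v) in c.items(): print(k,ray(t,u,v,.003))
E
```

```text
table z top -0.0004135741543910866 0.002350080689508369 scene 0.006136236823920251
large [ 0.6527 -0.2326  0.02  ] scene px [350. 183.]
   390 [ 0.6544 -0.2315  0.019 ] [ 0.6553 -0.2315  0.0183] [0.061 0.058 0.017] 0.027
   306 [ 0.6515 -0.2301  0.0189] [ 0.6536 -0.2333  0.0165] [0.061 0.064 0.015] 0.024
small [ 0.4145 -0.3152  0.013 ] scene px [447. 208.]
   172 [ 0.4167 -0.3152  0.0121] [ 0.4109 -0.3136  0.0123] [0.051 0.042 0.012] 0.018
   141 [ 0.4151 -0.3152  0.0124] [ 0.4168 -0.3168  0.012 ] [0.039 0.041 0.012] 0.018
pot [0.4256 0.3042 0.042 ] scene px [263. 342.]
   245 [0.4287 0.3061 0.0412] [0.4288 0.3068 0.0341] [0.042 0.042 0.028] 0.048
   529 [0.4254 0.3091 0.0383] [0.4297 0.3057 0.0326] [0.044 0.044 0.027] 0.046
weight [ 0.6481 -0.0595  0.051 ] scene px [307. 203.]
   112 [ 0.6564 -0.0597  0.0374] [ 0.6581 -0.0597  0.0393] [0.03  0.03  0.028] 0.054
   139 [ 0.6541 -0.0588  0.036 ] [ 0.6572 -0.0601  0.0377] [0.031 0.03  0.029] 0.052
disc [0.6582 0.2246 0.012 ] scene px [213. 274.]
   186 [0.6608 0.2249 0.0102] [0.6627 0.2272 0.0107] [0.046 0.061 0.011] 0.016
   246 [0.658
[... 156 characters left out ...]
881 0.024 ] [0.028 0.029 0.02 ] 0.034
   154 [0.6735 0.0883 0.023 ] [0.6742 0.0886 0.0234] [0.032 0.034 0.019] 0.033
magnet [0.5204 0.1681 0.036 ] scene px [278. 281.]
   194 [0.5213 0.1687 0.0366] [0.521  0.1695 0.0376] [0.042 0.038 0.041] 0.058
   361 [0.5192 0.1714 0.0342] [0.5211 0.1669 0.037 ] [0.045 0.04  0.041] 0.058
vee [ 0.467 -0.146  0.032] scene px [390. 224.]
   337 [ 0.4678 -0.1452  0.0282] [ 0.4685 -0.1448  0.0274] [0.049 0.045 0.025] 0.04
   416 [ 0.4654 -0.1457  0.0275] [ 0.4671 -0.1484  0.0269] [0.051 0.05  0.025] 0.039
TL [0.5586061  0.18922236 0.003     ]
BL [0.48489259 0.20218275 0.003     ]
TR [ 0.49836291 -0.18026901  0.003     ]
BR [ 0.42691121 -0.16770389  0.003     ]
```

```bash
cat >> h.py <<'E'
def matfit(d,box,thr=70):
    g=d["img"].max(2).astype(np.uint8); m=np.zeros_like(g); x0,y0,x1,y1=box
    m[y0:y1,x0:x1]=(g[y0:y1,x0:x1]<thr)*255
    n,l,st,_=cv2.connectedComponentsWithStats(m); k=1+np.argmax(st[1:,4])
    c=max(cv2.findContours((l==k).astype(np.uint8),cv2.RETR_EXTERNAL,cv2.CHAIN_APPROX_NONE)[0],key=len)[:,0]
    P=np.array([ray(d,u,v,.003)[:2] for u,v in c])
    return P
E
python3 - <<'E'
import numpy as np; from h import *
for n,b in (("top0",(230,190,410,285)),("scene0",(245,220,430,320))):
    d=dict(np.load(n+".npz"))
    P=matfit(d,b)
    r=cv2.minAreaRect((P*1000).astype(np.float32)); print(n,len(P),r)
    # model-based: project the mat rectangle and compare
    from scipy.optimize import least_squares
    hw=np.array([.045,.195])
    def res(p):
        c,s=np.cos(p[2]),np.sin(p[2]); q=(P-p[:2])@np.array([[c,-s],[s,c]])
        a=np.abs(q)-hw; return np.where(a.max(1)>-.02,a.max(1),.02)
    o=least_squares(res,[.492,.011,-.165],loss="soft_l1",f_scale=.001)
    x,y,a=o.x
    e=np.array([-np.sin(a),np.cos(a)])
    print(o.x,np.degrees(a),np.abs(o.fun).mean()); 
    for k in (.16,.08,0,-.08,-.16): print(k,np.round(o.x[:2]+k*e,4))
E
```

```text
top0 369 ((493.1103820800781, 11.580307006835938), (385.6104431152344, 86.82371520996094), 80.55372619628906)
[ 0.49217004  0.00882059 -0.17563401] -10.063087518827603 0.005175478882884682
0.16 [0.5201 0.1664]
0.08 [0.5061 0.0876]
0 [0.4922 0.0088]
-0.08 [ 0.4782 -0.0699]
-0.16 [ 0.4642 -0.1487]
scene0 391 ((494.5287780761719, 10.959548950195312), (387.64166259765625, 89.26702880859375), 80.5679702758789)
[ 0.49446727  0.00849184 -0.16161787] -9.260021817704063 0.00616028245179588
0.16 [0.5202 0.1664]
0.08 [0.5073 0.0874]
0 [0.4945 0.0085]
-0.08 [ 0.4816 -0.0705]
-0.16 [ 0.4687 -0.1494]
```

Look-alikes (top image): the larger tin could be the round at (413,181) or the dial gauge with a stem at (421,145). I choose (413,181), 60 mm wide and 20 mm high. The smaller tin is at (445,270), 38 mm wide, and again the gauge is the one to avoid. The pot is at (207,260) and is the only green lid. The weight is at (350,178). The magnet base is the red one at (262,225), so the orange ones at (216,210), (177,237), (286,287) and the purple one at (242,286) stay put.

```bash
cat >> h.py <<'E'
from scipy.spatial.transform import Rotation as Ro
def goto(x,y,z,yaw):
    from plant import r
    o=r.get_obs(); q=o["tool_rot"]; A=Ro.from_quat([q[1],q[2],q[3],q[0]])
    cy=np.radians(yaw); B=Ro.from_matrix(np.array([[np.cos(cy),np.sin(cy),0],[np.sin(cy),-np.cos(cy),0],[0,0,-1]]))
    tr=A.inv().apply(np.array([x,y,z])-o["eef_pos"]); rv=(A.inv()*B).as_rotvec(degrees=True)
    m=A.as_matrix()
    print("t",round(o["t"],2),"pos",np.round(o["eef_pos"],4),"yaw",round(np.degrees(np.arctan2(m[1,0],m[0,0])),1),"q",np.round(o["q"],2),"w",round(float(o["width"]),4),"F",np.round(o["wrist_force"],1))
    print("shift",np.round(tr,4),"turn",np.round(rv,2), "rows",np.linalg.norm(tr)/.0625,np.linalg.norm(rv)/10.7)
E
python3 -c "
from h import *
goto(.60,-.232,.2,80)"
```

```text
t 0.15 pos [ 0.1447 -0.6333  0.2217] yaw 12.9 q [ 1.36  0.32 -0.07  1.45  0.02  1.37 -0.06] w 0.0869 F [-0.4 -0.   0.2]
shift [ 0.5333 -0.2896  0.0221] turn [-8.000e-02 -4.000e-02 -6.712e+01] rows 9.716103437174253 6.27282043690208
```

Request:
move_arm(plan="0.053 -0.029 0.002 0 0 -6.7; 0.106 -0.058 0.004 0 0 -13.4; 0.16 -0.087 0.007 0 0 -20; 0.213 -0.116 0.009 0 0 -27; 0.267 -0.145 0.011 0 0 -33; 0.32 -0.174 0.013 0 0 -40; 0.373 -0.203 0.015 0 0 -47; 0.427 -0.232 0.018 0 0 -54; 0.48 -0.261 0.02 0 0 -60; 0.533 -0.29 0.022 0 0 -67; 0.533 -0.29 0.022 0 0 -67; 0.533 -0.29 0.022 0 0 -67", claw=0.087, grip_force=20)

```text
t: 1.65
eef_pos: [0.5993, -0.2326, 0.1999]
tool_rot: [-0.0, 0.767, 0.642, -0.001]
wrist_force: [-0.8, 0.2, -0.4]
width: 0.0872
```

```bash
python3 - <<'E'
from h import *
from plant import optics
goto(.655,-.232,.1,120)
d=optics.get_image("wrist"); np.savez("w1.npz",**d); cv2.imwrite("pics/w1.png",d["img"][:,:,::-1])
print(-d["R"].T@d["t"], proj(d,(.654,-.232,.02)))
E
```

```text
t 1.65 pos [ 0.5993 -0.2326  0.1999] yaw 79.9 q [ 0.75  0.37 -0.54  1.49  0.19  1.34  0.02] w 0.0872 F [-0.8  0.2 -0.4]
shift [0.0105 0.0549 0.0999] turn [-9.000e-02  1.000e-02 -4.014e+01] rows 1.83084059691256 3.7518533809962684
[ 0.61465091 -0.15599558  0.36317898] [369.88029873 202.41309215]
```

View pics/w1.png

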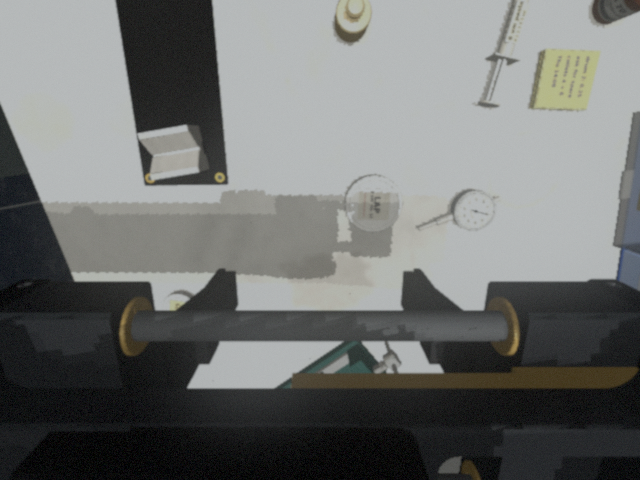

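```bash
python3 - <<'E'
from h import *
i=cv2.imread("pics/w1.png")
cv2.imwrite("pics/w1c.png",cv2.resize(i[160:260,320:450],None,fx=6,fy=6,interpolation=cv2.INTER_CUBIC))
d=dict(np.load("w1.npz"))
for u,v in((345,203),(400,203),(372,175),(372,230)):print(ray(d,u,v,.02))
W=cloud(d);m=(np.hypot(W[...,0]-.655,W[...,1]+.232)<.045)&(W[...,2]>.012)&(W[...,2]<.04);p=W[m];print(p.mean(0),(p.min(0)+p.max(0))/2,np.ptp(p,axis=0),np.median(p[:,2]))
E
```

```text
[ 0.62853597 -0.22803579  0.02      ]
[ 0.68463494 -0.23815157  0.02      ]
[ 0.65992612 -0.20444875  0.02      ]
[ 0.65218895 -0.26186614  0.02      ]
[ 0.65744766 -0.23309263  0.02063501] [ 0.65753929 -0.23398397  0.01765135] [0.05951044 0.05959923 0.01121236] 0.020725005240958685
```

View pics/w1c.png

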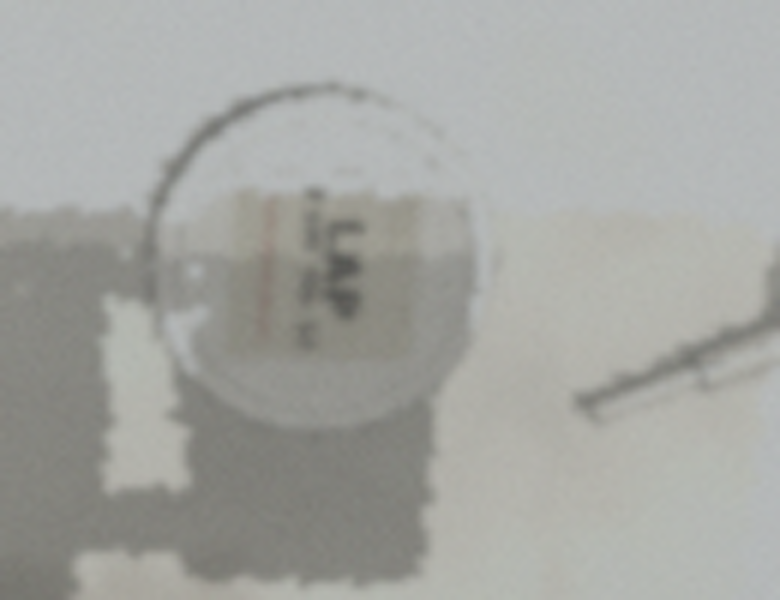

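```bash
python3 -c "
from h import *
goto(.6565,-.2325,.005,120)"
```

```text
t 1.7 pos [ 0.5988 -0.2338  0.2001] yaw 79.7 q [ 0.75  0.36 -0.54  1.49  0.19  1.34  0.02] w 0.0876 F [-0.5  0.4  0.3]
shift [0.0118 0.0568 0.195 ] turn [-9.000e-02  4.000e-02 -4.026e+01] rows 3.255490800748856 3.762221791462084
```

```bash
cat >> h.py <<'E'
import json,os
def ld():
    c=json.load(open("cmd.json")); return np.array(c["p"]),Ro.from_matrix(c["R"])
def sv(p,A): json.dump(dict(p=list(map(float,p)),R=A.as_matrix().tolist()),open("cmd.json","w"))
def upd(*row):
    p,A=ld(); sv(p+A.apply(row[:3]),A*Ro.from_rotvec(row[3:],degrees=True))
def tgt(x,y,z,yaw):
    from plant import r
    o=r.get_obs(); p,A=ld()
    m=A.as_matrix(); print("cmd",np.round(p,4),"yaw",round(np.degrees(np.arctan2(m[1,0],m[0,0])),2),"| meas",np.round(o["eef_pos"],4),"t",round(o["t"],2),"q",np.round(o["q"],2),"w",round(float(o["width"]),4),"F",np.round(o["wrist_force"],1))
    cy=np.radians(yaw); B=Ro.from_matrix(np.array([[np.cos(cy),np.sin(cy),0],[np.sin(cy),-np.cos(cy),0],[0,0,-1]]))
    tr=A.inv().apply(np.array([x,y,z])-p); rv=(A.inv()*B).as_rotvec(degrees=True)
    print("shift",np.round(tr,4),"turn",np.round(rv,2), "rows",round(np.linalg.norm(tr)/.0625,1),round(np.linalg.norm(rv)/10.7,1))
E
python3 - <<'E'
from h import *
sv([.145,-.634,.223],Ro.from_matrix(np.array([[np.cos(np.radians(12.88)),np.sin(np.radians(12.88)),0],[np.sin(np.radians(12.88)),-np.cos(np.radians(12.88)),0],[0,0,-1]])))
upd(.533,-.29,.022,0,0,-67)
tgt(.6565,-.2325,.005,120)
E
```

```text
cmd [ 0.5999 -0.2325  0.201 ] yaw 79.88 | meas [ 0.5988 -0.2338  0.2001] t 1.7 q [ 0.75  0.36 -0.54  1.49  0.19  1.34  0.02] w 0.0876 F [-0.5  0.4  0.3]
shift [0.0099 0.0557 0.196 ] turn [  0.     0.   -40.12] rows 3.3 3.7
```

Request:
move_arm(plan="0.003 0.015 0.03 0 0 -10; 0.005 0.03 0.06 0 0 -20; 0.008 0.045 0.09 0 0 -30; 0.01 0.0565 0.12 0 0 -40; 0.01 0.0565 0.14 0 0 -40; 0.01 0.0565 0.16 0 0 -40; 0.01 0.0565 0.18 0 0 -40; 0.01 0.0565 0.19 0 0 -40; 0.01 0.0565 0.195 0 0 -40; 0.01 0.0565 0.195 0 0 -40")

```text
t: 2.95
eef_pos: [0.6574, -0.2322, 0.0057]
tool_rot: [0.0, 0.501, 0.865, -0.0]
wrist_force: [0.6, 0.2, 0.1]
width: 0.0871
```

```bash
python3 - <<'E'
from h import *
from plant import optics
upd(.01,.0565,.195,0,0,-40)
tgt(.6565,-.2325,.005,120)
d=optics.get_image("wrist"); cv2.imwrite("pics/w2.png",d["img"][:,:,::-1])
E
```

```text
cmd [ 0.6573 -0.2326  0.006 ] yaw 119.88 | meas [ 0.6574 -0.2322  0.0057] t 2.95 q [ 0.72  0.66 -0.59  1.51  0.4   1.08  0.57] w 0.0871 F [0.6 0.2 0.1]
shift [ 0.0005 -0.0007  0.001 ] turn [ 0.    0.   -0.12] rows 0.0 0.0
```

View pics/w2.png

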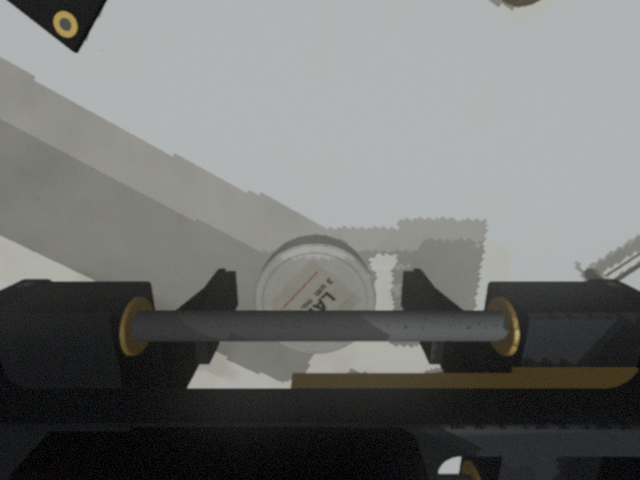

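The tin sits between the jaws, centre about (316,295), with the pads at columns 235 and 405. Now closing.

Request:
move_arm(plan="0 0 0.001 0 0 0; 0 0 0.001 0 0 0; 0 0 0.001 0 0 0; 0 0 0.001 0 0 0; 0 0 0.001 0 0 0; 0 0 0.001 0 0 0", claw=0.04, grip_force=20)

```text
t: 3.75
eef_pos: [0.6572, -0.2323, 0.0047]
tool_rot: [0.0, 0.501, 0.865, -0.0]
wrist_force: [-0.4, -0.1, 1.8]
width: 0.0573
```

```bash
python3 - <<'E'
from h import *
upd(0,0,.001,0,0,0)
tgt(.4935,.011,.10,80.5)
E
```

```text
cmd [ 0.6573 -0.2326  0.005 ] yaw 119.88 | meas [ 0.6572 -0.2323  0.0047] t 3.75 q [ 0.72  0.67 -0.59  1.51  0.4   1.08  0.56] w 0.0573 F [-0.4 -0.1  1.8]
shift [ 0.2928 -0.0207 -0.095 ] turn [ 0.    0.   39.38] rows 4.9 3.7
```

Request:
move_arm(plan="0 0 -0.02 0 0 0; 0 0 -0.05 0 0 0; 0 0 -0.08 0 0 0; 0 0 -0.095 0 0 0; 0 0 -0.095 0 0 0")

```text
t: 4.38
eef_pos: [0.6581, -0.2324, 0.1013]
tool_rot: [0.001, 0.501, 0.865, 0.0]
wrist_force: [0.8, 0.6, -0.3]
width: 0.0581
```

```bash
python3 - <<'E'
from h import *
from plant import optics
upd(0,0,-.095,0,0,0)
tgt(.4935,.011,.10,80.5)
d=optics.get_image("wrist"); np.savez("w3.npz",**d); cv2.imwrite("pics/w3.png",d["img"][:,:,::-1])
E
```

```text
cmd [ 0.6573 -0.2326  0.1   ] yaw 119.88 | meas [ 0.6581 -0.2324  0.1013] t 4.38 q [ 0.74  0.57 -0.62  1.44  0.34  1.23  0.6 ] w 0.0581 F [ 0.8  0.6 -0.3]
shift [ 0.2928 -0.0207 -0.    ] turn [ 0.    0.   39.38] rows 4.7 3.7
```

View pics/w3.png

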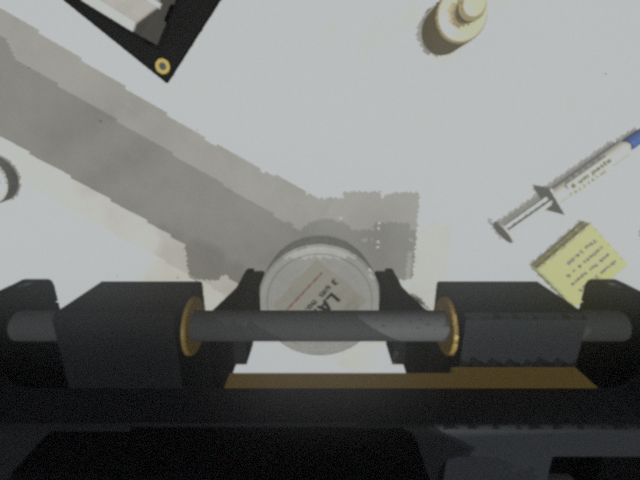

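```bash
python3 - <<'E'
from h import *
i=cv2.imread("pics/w3.png")
cv2.imwrite("pics/w3c.png",cv2.resize(i[225:365,240:400],None,fx=4.2,fy=4.2,interpolation=cv2.INTER_CUBIC))
d=dict(np.load("w3.npz")); p,A=ld()
for z,l in((.02,'top'),(.0,'bot')):
    c=np.array([proj(d,p+A.apply([.03*np.cos(a),.03*np.sin(a),-(z-.005)])) for a in np.radians([0,90,180,270])]); print(l,np.round(c,1).tolist())
E
```

```text
top [[314.6, 239.1], [376.0, 297.2], [315.2, 349.8], [253.9, 297.4]]
bot [[315.1, 227.6], [370.1, 280.2], [315.6, 328.4], [260.7, 280.4]]
```

View pics/w3c.png

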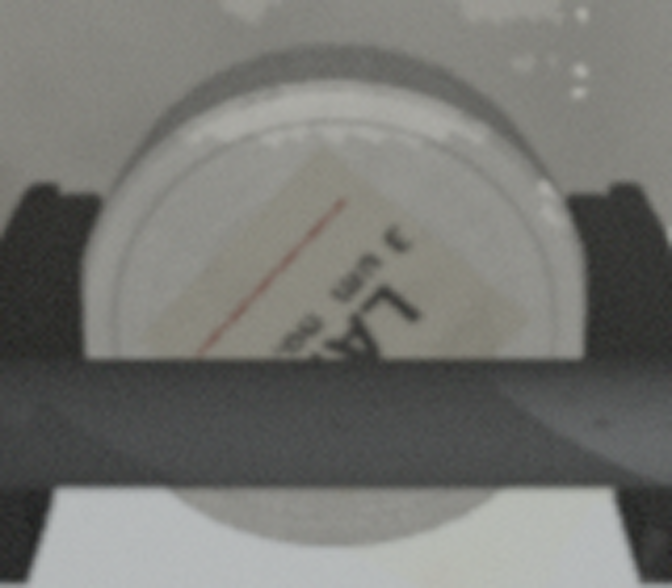

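```bash
python3 - <<'E'
from h import *
tgt(.4938,.011,.0085,80.5)
E
```

```text
cmd [ 0.6573 -0.2326  0.1   ] yaw 119.88 | meas [ 0.6572 -0.2323  0.0997] t 4.42 q [ 0.74  0.57 -0.62  1.45  0.34  1.23  0.6 ] w 0.0576 F [-0.5  0.8 -0.6]
shift [ 0.2927 -0.0204  0.0915] turn [ 0.    0.   39.38] rows 4.9 3.7
```

Request:
move_arm(plan="0.04 -0.003 0 0 0 5; 0.09 -0.006 0 0 0 12; 0.14 -0.01 0 0 0 19; 0.19 -0.014 0 0 0 26; 0.24 -0.018 0 0 0 33; 0.275 -0.02 0 0 0 38; 0.293 -0.0205 0 0 0 39.4; 0.293 -0.0205 0.02 0 0 39.4; 0.293 -0.0205 0.045 0 0 39.4; 0.293 -0.0205 0.065 0 0 39.4; 0.293 -0.0205 0.08 0 0 39.4; 0.293 -0.0205 0.08 0 0 39.4")

```text
t: 5.92
eef_pos: [0.4919, 0.0117, 0.018]
tool_rot: [-0.001, 0.763, 0.646, -0.001]
wrist_force: [0.2, 0.4, -0.3]
width: 0.0577
```

```bash
python3 - <<'E'
from h import *
from plant import optics
upd(.293,-.0205,.08,0,0,39.4)
tgt(.4938,.011,.0085,80.5)
d=optics.get_image("wrist"); np.savez("w4.npz",**d); cv2.imwrite("pics/w4.png",d["img"][:,:,::-1])
E
```

```text
cmd [0.4936 0.0113 0.02  ] yaw 80.48 | meas [0.4919 0.0117 0.018 ] t 5.92 q [ 0.54  0.26 -0.67  2.03  0.21  0.92 -0.41] w 0.0577 F [ 0.2  0.4 -0.3]
shift [-0.0002  0.0003  0.0115] turn [ 0.    0.   -0.02] rows 0.2 0.0
```

View pics/w4.png

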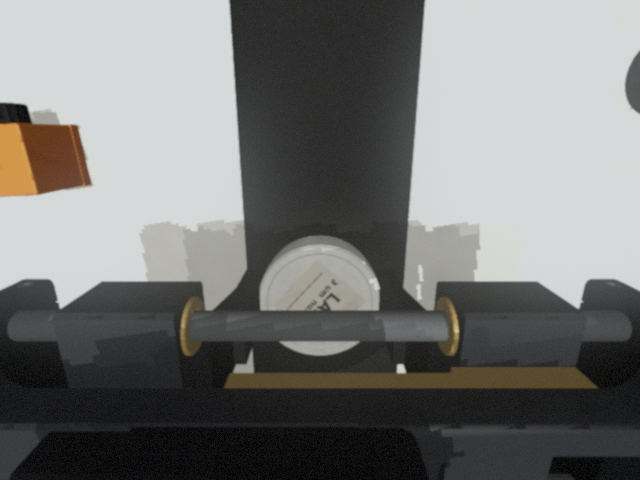

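```bash
python3 - <<'E'
from h import *
d=dict(np.load("w4.npz")); p,A=ld()
g=d["img"].max(2).astype(float); g=cv2.GaussianBlur(g,(1,5),0)
for v in (20,60,100,140,180,210):
    row=np.abs(np.diff(cv2.GaussianBlur(g[v:v+1],(5,1),0)[0])); row[:200]=0;row[450:]=0
    l=200+np.argmax(row[200:300])+.5; r_=380+np.argmax(row[380:450])+.5
    a=A.inv().apply(ray(d,l,v,.003)-p);b=A.inv().apply(ray(d,r_,v,.003)-p)
    print(v,l,r_,np.round((a+b)/2*1000,1),"w",round((b-a)[1]*1000,1))
from plant import optics
for n in("top","scene"):
    e=optics.get_image(n); np.savez(n+"1.npz",**e); cv2.imwrite(f"pics/{n}1.png",e["img"][:,:,::-1])
E
python3 - <<'E'
import cv2
s=cv2.imread("pics/scene1.png"); cv2.imwrite("pics/sc2.png",cv2.resize(s[190:330,230:450],None,fx=3.6,fy=3.6,interpolation=cv2.INTER_CUBIC))
E
```

```text
20 230.5 422.5 [129.2   3.1  17. ] w 89.4
60 233.5 419.5 [112.4   3.2  17. ] w 89.2
100 235.5 416.5 [94.4  3.  17. ] w 89.6
140 238.5 413.5 [75.4  3.1 17. ] w 89.4
180 240.5 410.5 [55.  3. 17.] w 89.8
210 242.5 408.5 [38.8  3.  17. ] w 89.9
```

View pics/sc2.png

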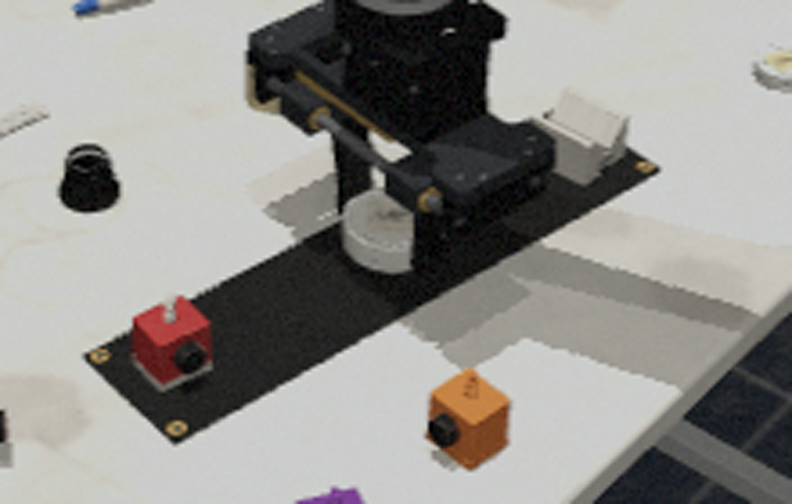

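```bash
python3 - <<'E'
from h import *
d=dict(np.load("w4.npz")); p,A=ld()
i=d["img"][:,:,::-1]
cv2.imwrite("pics/w4c.png",cv2.resize(i[225:365,240:400],None,fx=4.2,fy=4.2,interpolation=cv2.INTER_CUBIC))
for u,v in((259.5,297),(379,297),(319.5,244),(319.5,355)): print(np.round(A.inv().apply(ray(d,u,v,.035)-p)*1000,1))
print(np.diag(d["R"]@A.as_matrix()),-d["R"].T@d["t"]-p)
e=dict(np.load("w3.npz"));print(A.inv().apply(-d["R"].T@d["t"]-p))
E
```

```text
[  3.2 -29.  -15. ]
[  3.2  28.4 -15. ]
[ 30.   -0.1 -15. ]
[-29.3  -0.2 -15. ]
[-1.44040500e-03 -3.74169223e-04  9.59001516e-01] [0.01317496 0.07700173 0.16126936]
[ 0.07812029  0.00025805 -0.16126936]
```

View pics/w4c.png

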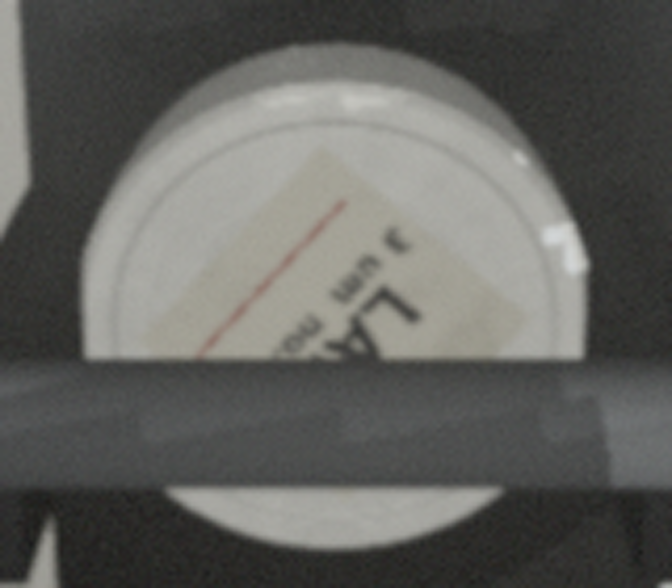

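Request:
move_arm(plan="0 0.0034 0.003 0 0 0; 0 0.0034 0.007 0 0 0; 0 0.0034 0.01 0 0 0; 0 0.0034 0.0115 0 0 0; 0 0.0034 0.0115 0 0 0")

```text
t: 6.7
eef_pos: [0.4966, 0.0111, 0.0079]
tool_rot: [-0.0, 0.763, 0.646, -0.0]
wrist_force: [-0.0, 0.4, -0.6]
width: 0.0575
```

```bash
python3 - <<'E'
from h import *
upd(0,.0034,.0115,0,0,0)
tgt(.497,.011,.0085,80.5)
E
```

```text
cmd [0.4969 0.0107 0.0085] yaw 80.48 | meas [0.4966 0.0111 0.0079] t 6.7 q [ 0.53  0.29 -0.66  2.03  0.23  0.9  -0.42] w 0.0575 F [-0.   0.4 -0.6]
shift [ 0.0003  0.     -0.    ] turn [ 0.    0.   -0.02] rows 0.0 0.0
```

Request:
move_arm(plan="0 0 0.001 0 0 0; 0 0 0.001 0 0 0")

```text
t: 6.95
eef_pos: [0.4969, 0.011, 0.0076]
tool_rot: [0.0, 0.763, 0.646, -0.0]
wrist_force: [-2.0, 0.1, 4.7]
width: 0.0577
```

Request:
move_arm(plan="0 0 0 0 0 0; 0 0 0 0 0 0; 0 0 0 0 0 0; 0 0 0 0 0 0; 0 0 -0.02 0 0 0; 0 0 -0.06 0 0 0; -0.03 0 -0.12 0 0 0; -0.06 0 -0.17 0 0 0; -0.08 0 -0.21 0 0 0; -0.08 0 -0.21 0 0 0; -0.08 0 -0.21 0 0 0", claw=0.087)

```text
t: 8.32
eef_pos: [0.4831, -0.0673, 0.2162]
tool_rot: [-0.0, 0.763, 0.646, -0.0]
wrist_force: [0.3, -0.0, -0.3]
width: 0.0866
```

```bash
python3 - <<'E'
from h import *
from plant import optics
upd(0,0,.001,0,0,0);upd(-.08,0,-.21,0,0,0)
tgt(.4969,.011,.0085,80.5)
for n in("top","scene","wrist"):
    e=optics.get_image(n); np.savez(n+"2.npz",**e); cv2.imwrite(f"pics/{n}2.png",e["img"][:,:,::-1])
E
```

```text
cmd [ 0.4837 -0.0682  0.2175] yaw 80.48 | meas [ 0.4831 -0.0673  0.2162] t 8.32 q [ 0.73  0.   -0.64  1.83  0.    1.31 -0.08] w 0.0866 F [ 0.3 -0.  -0.3]
shift [ 8.03e-02 -1.00e-04  2.09e-01] turn [ 0.    0.   -0.02] rows 3.6 0.0
```

View pics/wrist2.png

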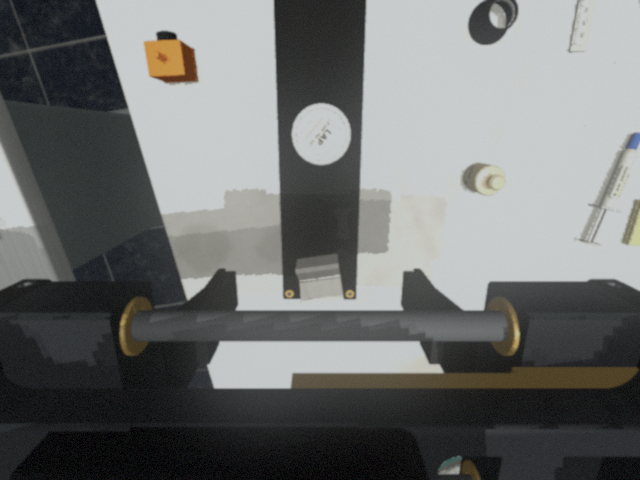

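View pics/top2.png

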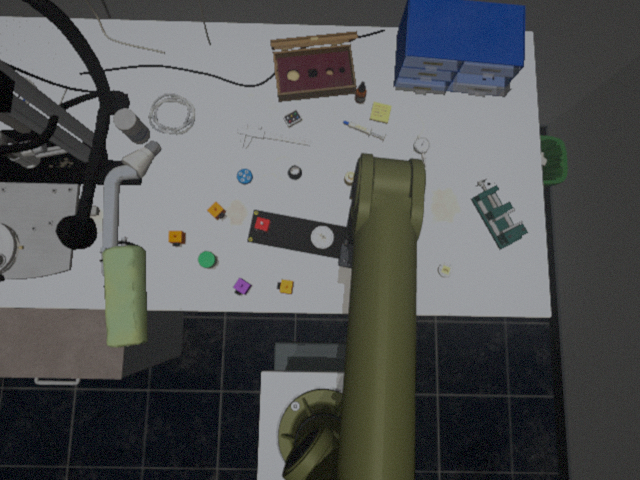

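```bash
python3 - <<'E'
from h import *
d=dict(np.load("wrist2.npz")); p,A=ld()
i=d["img"][:,:,::-1]
cv2.imwrite("pics/w5c.png",cv2.resize(i[90:310,260:380],None,fx=2.7,fy=2.7,interpolation=cv2.INTER_CUBIC))
f=lambda u,v,z:np.round(A.inv().apply(ray(d,u,v,z)-p)*1000,1)
print("end",f(320,299,.003),"tin",f(321,103,.023),f(321,164.5,.023),f(291.5,134,.023),f(351,134,.023),"mat",f(277.5,134,.003),f(361.5,134,.003))
g=d["img"].max(2).astype(float)
print(g[290:306,310].astype(int),g[290:306,345].astype(int)); print(g[95:112,321].astype(int),g[158:172,321].astype(int))
W=cloud(d)
for nm,c,h0,h1,rr in(("tin",(.497,.011),.017,.03,.04),("vee",(.468,-.147),.022,.04,.045)):
    m=(np.hypot(W[...,0]-c[0],W[...,1]-c[1])<rr)&(W[...,2]>h0)&(W[...,2]<h1); q=W[m];q=A.inv().apply(q-p)*1000;print(nm,len(q),q.mean(0),(q.min(0)+q.max(0))/2,np.ptp(q,axis=0))
for n in("scene2","top2"):
  S=cloud(dict(np.load(n+".npz")))
  for nm,c,h0,h1,rr in(("tin",(.497,.011),.017,.03,.04),("vee",(.468,-.147),.022,.04,.045),("mag",(.521,.168),.024,.05,.035)):
    m=(np.hypot(S[...,0]-c[0],S[...,1]-c[1])<rr)&(S[...,2]>h0)&(S[...,2]<h1); q=S[m]
    if len(q)>10:q=A.inv().apply(q-p)*1000;print(n,nm,len(q),q.mean(0),(q.min(0)+q.max(0))/2,np.ptp(q,axis=0))
E
```

```text
end [-115.9    0.7  214.5] tin [109.1   1.5 194.5] [ 49.3   1.6 194.5] [ 79.7 -28.4 194.5] [ 79.7  32.  194.5] mat [ 79.7 -45.1 214.5] [ 79.7  45.  214.5]
[173 173 173 173 173 172 170 168 160 181 196 199 200 199 200 200] [ 75  83 109 128 125 118 101  82 105 156 189 199 200 202 202 200]
[ 53  56  61  58  57  61  60  99 159 190 200 202 199 198 200 202 203] [201 200 199 200 199 195 168 121  80  69  71  67  68  66]
tin 2837 [ 80.0066615    1.84907593 193.92221324] [ 79.47096761   1.5702675  193.67485284] [59.49221572 59.03579625  6.02851935]
vee 1581 [-79.4888844    0.38997447 186.30951502] [-7.97863181e+01  8.79528319e-02  1.87213920e+02] [50.74627749 52.98636895 16.56820322]
scene2 tin 433 [ 80.33194034  -2.6453488  194.86163839] [7.85005681e+01 1.54707794e-01 1.94917556e+02] [62.4968431  62.41176863 11.14950985]
scene2 vee 325 [-81.23935453  -4.1813179  187.46408471] [-81.41945302  -2.69645881 187.17726859] [52.57977007 55.00824743 16.59869482]
scene2 mag 304 [241.62559805  -4.24465799 181.88638006] [238.61375789  -3.2639684  180.5663584 ] [35.67784408 41.42728138 25.73261895]
top2 tin 393 [ 81.05494045  -1.24976577 195.27818072] [ 81.144641    -1.03085947 194.26572633] [57.83969704 58.59388051 11.78677102]
top2 mag 184 [240.21863573  -1.88852366 180.27834655] [240.71442123  -2.77772178 180.92721539] [34.84144874 39.66298755 24.82487794]
```

View pics/w5c.png

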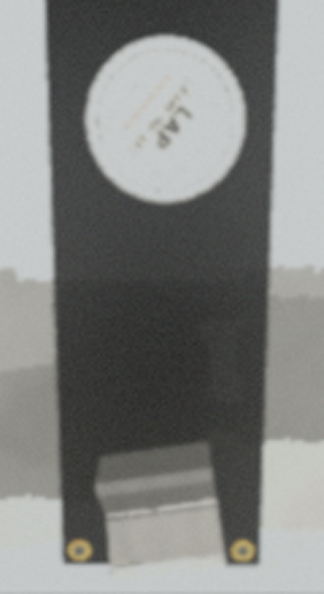

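The tin is on the mat. Along the mat its position matches to within 1 mm, but it is about 1.7 mm off the centre line towards +x, so I re-centre it by squeezing with the jaws centred on the line.

Request:
move_arm(plan="0.03 -0.001 0.05 0 0 0; 0.06 -0.0017 0.1 0 0 0; 0.08 -0.0017 0.14 0 0 0; 0.08 -0.0017 0.17 0 0 0; 0.08 -0.0017 0.195 0 0 0; 0.08 -0.0017 0.206 0 0 0; 0.08 -0.0017 0.2085 0 0 0; 0.08 -0.0017 0.2085 0 0 0")

```text
t: 9.48
eef_pos: [0.4956, 0.0115, 0.0091]
tool_rot: [0.0, 0.763, 0.646, 0.0]
wrist_force: [-0.2, -0.0, 0.4]
width: 0.087
```

Request:
move_arm(plan="0 0 0 0 0 0; 0 0 0 0 0 0; 0 0 0 0 0 0; 0 0 0 0 0 0; 0 0 0 0 0 0; 0 0 0 0 0 0", claw=0.045, grip_force=8)

```text
t: 10.22
eef_pos: [0.4953, 0.0112, 0.0087]
tool_rot: [0.0, 0.763, 0.646, 0.0]
wrist_force: [0.2, 0.1, 3.2]
width: 0.0582
```

Request:
move_arm(plan="0 0 0 0 0 0; 0 0 0 0 0 0; 0 0 0 0 0 0; 0 0 0 0 0 0; 0 0 -0.02 0 0 0; 0 0 -0.06 0 0 0; -0.03 0 -0.12 0 0 0; -0.06 0 -0.17 0 0 0; -0.08 0 -0.21 0 0 0; -0.08 0 -0.21 0 0 0; -0.08 0 -0.21 0 0 0", claw=0.087)

```text
t: 11.6
eef_pos: [0.4814, -0.067, 0.2177]
tool_rot: [-0.0, 0.763, 0.646, -0.0]
wrist_force: [-0.7, 0.5, 0.3]
width: 0.0873
```

```bash
cat > chk.py <<'E'
from h import *
from plant import optics
import sys
tag=sys.argv[1]
d=optics.get_image("wrist"); np.savez(f"wrist{tag}.npz",**d); cv2.imwrite(f"pics/wrist{tag}.png",d["img"][:,:,::-1])
p,A=ld(); W=cloud(d)
def blob(c,h0,h1,rr,nm):
    m=(np.hypot(W[...,0]-c[0],W[...,1]-c[1])<rr)&(W[...,2]>h0)&(W[...,2]<h1); q=W[m]
    if len(q)>20:
        print(nm,len(q),"world",np.round((q.min(0)+q.max(0))/2,4),end=" ")
        q=A.inv().apply(q-p)*1000;print("tool mean",np.round(q.mean(0),1),"mid",np.round((q.min(0)+q.max(0))/2,1),"ext",np.round(np.ptp(q,axis=0),1))
E
python3 - 3 <<'E'
from h import *
upd(.08,-.0017,.2085,0,0,0);upd(-.08,0,-.21,0,0,0)
tgt(.415,-.315,.15,80.5)
exec(open("chk.py").read())
blob((.495,.011),.018,.03,.04,"tin");blob((.468,-.147),.022,.04,.045,"vee")
g=d["img"].max(2).astype(float)
for v in (130,140,150):
    row=np.abs(np.diff(cv2.GaussianBlur(g[v:v+1],(3,1),0)[0])); 
    l=265+np.argmax(row[265:290])+.5; r_=352+np.argmax(row[352:372])+.5
    print(l,r_,A.inv().apply((ray(d,l,v,.003)+ray(d,r_,v,.003))/2-p)*1000)
E
```

```text
cmd [ 0.482  -0.0679  0.219 ] yaw 80.48 | meas [ 0.4814 -0.067   0.2177] t 11.6 q [ 0.76 -0.   -0.67  1.83 -0.    1.31 -0.07] w 0.0873 F [-0.7  0.5  0.3]
shift [-0.2548 -0.0252  0.069 ] turn [ 0.    0.   -0.02] rows 4.2 0.0
tin 2799 world [0.497  0.01   0.0234] tool mean [ 79.9   2.1 195.4] mid [ 79.5   1.9 195.6] ext [58.8 58.6  6. ]
vee 1573 world [ 0.4708 -0.147   0.0302] tool mean [-79.6   2.1 187.8] mid [-79.8   1.9 188.8] ext [50.5 53.2 16.4]
278.5 361.5 [ 83.37027912   1.43851235 216.        ]
278.5 361.5 [ 73.0152986    1.43432033 216.        ]
279.5 360.5 [ 62.49078492   1.43033219 216.        ]
```

View pics/wrist3.png

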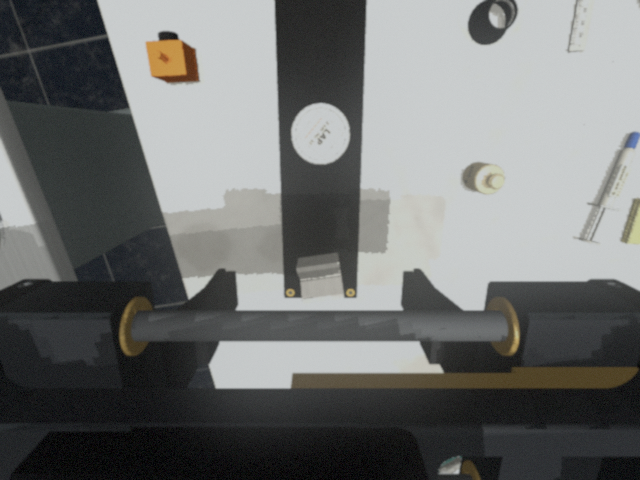

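Request:
move_arm(plan="-0.055 -0.004 0.003 0 0 0; -0.115 -0.009 0.007 0 0 0; -0.175 -0.014 0.011 0 0 0; -0.235 -0.019 0.015 0 0 0; -0.285 -0.023 0.019 0 0 0; -0.315 -0.025 0.019 0 0 0; -0.315 -0.025 0.019 0 0 0; -0.315 -0.025 0.019 0 0 0; -0.315 -0.025 0.019 0 0 0")

```text
t: 12.78
eef_pos: [0.406, -0.3722, 0.1991]
tool_rot: [-0.0, 0.762, 0.647, 0.0]
wrist_force: [0.2, 0.3, 0.4]
width: 0.087
```

```bash
python3 - 4 <<'E'
from h import *
upd(-.315,-.025,.019,0,0,0)
tgt(.415,-.315,.15,80.5)
exec(open("chk.py").read())
blob((.415,-.315),.008,.03,.03,"small")
print(proj(d,(.415,-.315,.013)))
E
```

```text
cmd [ 0.4053 -0.3744  0.2   ] yaw 80.48 | meas [ 0.406  -0.3722  0.1991] t 12.78 q [ 1.05  0.15 -0.39  1.72  0.06  1.29  0.49] w 0.087 F [0.2 0.3 0.4]
shift [ 0.0602 -0.0002  0.05  ] turn [ 0.    0.   -0.02] rows 1.3 0.0
small 1111 world [ 0.4194 -0.3181  0.0138] tool mean [ 58.2   4.7 186.3] mid [ 57.6   4.5 186.2] ext [37.  36.7  5.4]
[317.33997116 155.21726801]
```

View pics/wrist4.png

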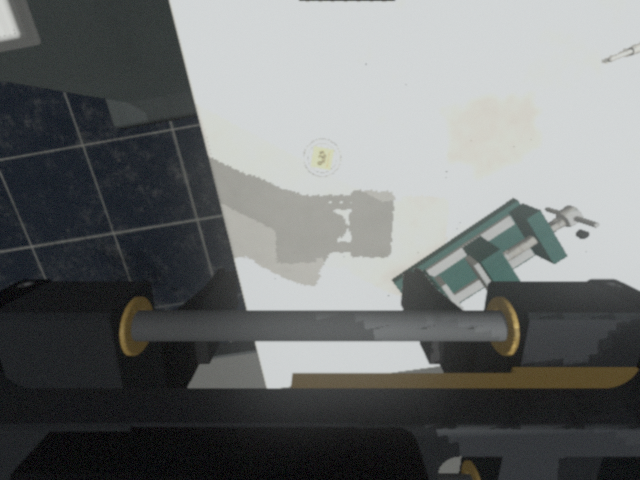

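Request:
move_arm(plan="0.02 0.001 0.04 0 0 0; 0.04 0.002 0.09 0 0 0; 0.058 0.0027 0.13 0 0 0; 0.058 0.0027 0.16 0 0 0; 0.058 0.0027 0.18 0 0 0; 0.058 0.0027 0.192 0 0 0; 0.058 0.0027 0.196 0 0 0; 0.058 0.0027 0.196 0 0 0")

```text
t: 13.82
eef_pos: [0.4178, -0.3175, 0.004]
tool_rot: [0.0, 0.763, 0.646, 0.0]
wrist_force: [-0.7, -0.0, 0.0]
width: 0.0873
```

Request:
move_arm(plan="0 0 0 0 0 0; 0 0 0 0 0 0; 0 0 0 0 0 0; 0 0 0 0 0 0; 0 0 0 0 0 0; 0 0 0 0 0 0; 0 0 0 0 0 0; 0 0 0 0 0 0", claw=0.02, grip_force=15)

```text
t: 14.82
eef_pos: [0.4174, -0.3174, 0.0035]
tool_rot: [0.0, 0.763, 0.646, -0.0]
wrist_force: [-0.0, -0.4, 0.5]
width: 0.0354
```

```bash
python3 - 5 <<'E'
from h import *
upd(.058,.0027,.196,0,0,0)
tgt(.4952,.0110,.13,80.5)
exec(open("chk.py").read())
E
```

```text
cmd [ 0.4175 -0.3177  0.004 ] yaw 80.48 | meas [ 0.4174 -0.3174  0.0035] t 14.82 q [ 0.96  0.31 -0.41  1.97  0.15  0.89  0.31] w 0.0354 F [-0.  -0.4  0.5]
shift [ 0.337   0.0222 -0.126 ] turn [ 0.    0.   -0.02] rows 5.8 0.0
```

View pics/wrist5.png

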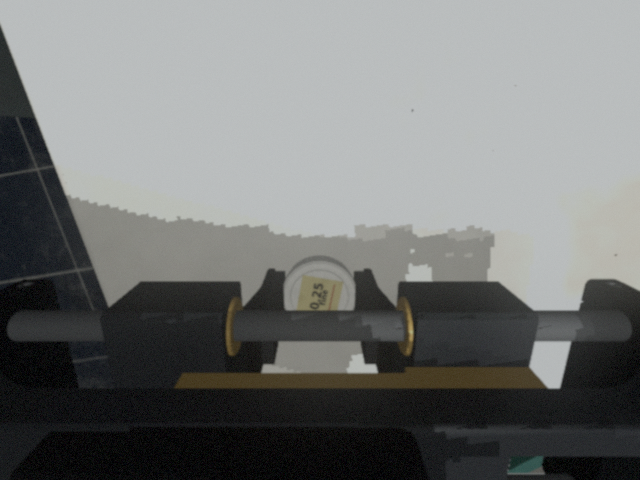

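Request:
move_arm(plan="0 0 -0.04 0 0 0; 0 0 -0.09 0 0 0; 0.03 0.002 -0.12 0 0 0; 0.09 0.006 -0.126 0 0 0; 0.15 0.01 -0.126 0 0 0; 0.21 0.014 -0.126 0 0 0; 0.265 0.018 -0.126 0 0 0; 0.31 0.021 -0.126 0 0 0; 0.337 0.0222 -0.126 0 0 0; 0.337 0.0222 -0.1 0 0 0; 0.337 0.0222 -0.06 0 0 0; 0.337 0.0222 -0.041 0 0 0")

```text
t: 16.38
eef_pos: [0.4935, 0.0113, 0.0426]
tool_rot: [-0.001, 0.763, 0.646, -0.001]
wrist_force: [-0.2, -1.0, 0.1]
width: 0.0357
```

Request:
move_arm(plan="0 0 0 0 0 0; 0 0 0 0 0 0")

```text
t: 16.62
eef_pos: [0.4961, 0.0114, 0.0457]
tool_rot: [0.001, 0.763, 0.646, 0.001]
wrist_force: [-0.2, 0.3, -0.8]
width: 0.0353
```

```bash
python3 - 6 <<'E'
from h import *
upd(.337,.0222,-.041,0,0,0)
tgt(.4952,.0110,.027,80.5)
exec(open("chk.py").read())
i=d["img"][:,:,::-1]
cv2.imwrite("pics/w6c.png",cv2.resize(i[215:375,230:410],None,fx=3.7,fy=3.7,interpolation=cv2.INTER_CUBIC))
E
```

```text
cmd [0.4952 0.011  0.045 ] yaw 80.48 | meas [0.4961 0.0114 0.0457] t 16.62 q [ 0.58  0.23 -0.71  2.    0.18  0.97 -0.39] w 0.0353 F [-0.2  0.3 -0.8]
shift [0.    0.    0.018] turn [ 0.    0.   -0.02] rows 0.3 0.0
```

View pics/w6c.png

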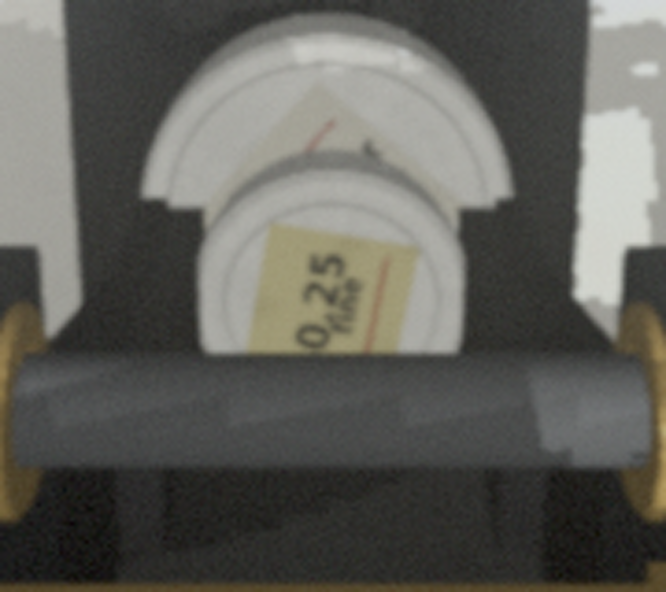

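```bash
python3 - <<'E'
from h import *
d=dict(np.load("wrist6.npz")); p,A=ld()
f=lambda u,v,z:A.inv().apply(ray(d,230+u/3.7,215+v/3.7,z)-p)*1000
print("large",f(328,33,.023)-[30,0,0],f(142,195,.023),f(514,195,.023))
print("small",f(332,168,.054)-[19,0,0],f(200,300,.054),f(465,300,.054))
W=cloud(d);T=(A.inv().apply((W-p).reshape(-1,3))*1000).reshape(W.shape)
for nm,z0,z1,r in(("large",.019,.03,38),("small",.049,.06,24)):
    m=(W[...,2]>z0)&(W[...,2]<z1)&(np.hypot(T[...,0],T[...,1])<r); q=T[m];print(nm,len(q),q[:,0].max(),np.percentile(q[:,0],99.5),q[:,1].min(),q[:,1].max(),np.median(W[m][:,2]))
E
```

```text
large [-0.59288706  2.01603342 22.        ] [  2.55994203 -27.93161923  22.        ] [ 2.40921664 31.87004083 22.        ]
small [ 0.01189198  2.50311791 -9.        ] [ -0.31807563 -15.66552325  -9.        ] [-0.41686391 20.77213872 -9.        ]
large 3155 29.892202910531726 29.434954294522242 -27.615245280485656 31.381393792053778 0.023692887828425355
small 3465 19.98073899879961 19.492698658326823 -20.683198158193118 21.658550119362147 0.055934047937223376
```

Small tin and large lid are concentric within 1 mm in this view. Lowering.

Request:
move_arm(plan="0 0 0.006 0 0 0; 0 0 0.012 0 0 0; 0 0 0.016 0 0 0; 0 0 0.018 0 0 0; 0 0 0.0185 0 0 0; 0 0 0.0185 0 0 0; 0 0 0.0185 0 0 0")

```text
t: 17.55
eef_pos: [0.4947, 0.0113, 0.0265]
tool_rot: [-0.0, 0.763, 0.646, -0.001]
wrist_force: [-3.4, -0.3, 5.8]
width: 0.0357
```

Request:
move_arm(plan="0 0 0 0 0 0; 0 0 0 0 0 0; 0 0 0 0 0 0; 0 0 0 0 0 0; 0 0 -0.02 0 0 0; 0 0 -0.05 0 0 0; 0 0 -0.1 0 0 0; -0.04 0 -0.15 0 0 0; -0.06 0 -0.19 0 0 0; -0.06 0 -0.19 0 0 0; -0.06 0 -0.19 0 0 0", claw=0.087)

```text
t: 18.92
eef_pos: [0.4847, -0.0474, 0.2154]
tool_rot: [-0.0, 0.763, 0.646, -0.0]
wrist_force: [0.6, 0.7, -0.5]
width: 0.087
```

```bash
python3 - 7 <<'E'
from h import *
upd(0,0,.0185,0,0,0);upd(-.06,0,-.19,0,0,0)
tgt(.43,.306,.2,80.5)
exec(open("chk.py").read())
blob((.497,.011),.018,.03,.04,"tin");blob((.497,.011),.032,.045,.03,"small")
E
```

```text
cmd [ 0.4852 -0.0482  0.2165] yaw 80.48 | meas [ 0.4847 -0.0474  0.2154] t 18.93 q [ 0.73  0.   -0.68  1.83  0.    1.31 -0.12] w 0.087 F [ 0.6  0.7 -0.5]
shift [ 0.3402 -0.1131  0.0165] turn [ 0.    0.   -0.02] rows 5.7 0.0
tin 1546 world [0.4971 0.0101 0.0237] tool mean [ 60.1   2.6 192.9] mid [ 59.1   2.1 192.8] ext [59.3 59.2  5.6]
small 1168 world [0.4966 0.0107 0.0365] tool mean [ 60.2   1.4 179.8] mid [ 59.7   1.1 180. ] ext [36.9 36.9  5.1]
```

View pics/wrist7.png

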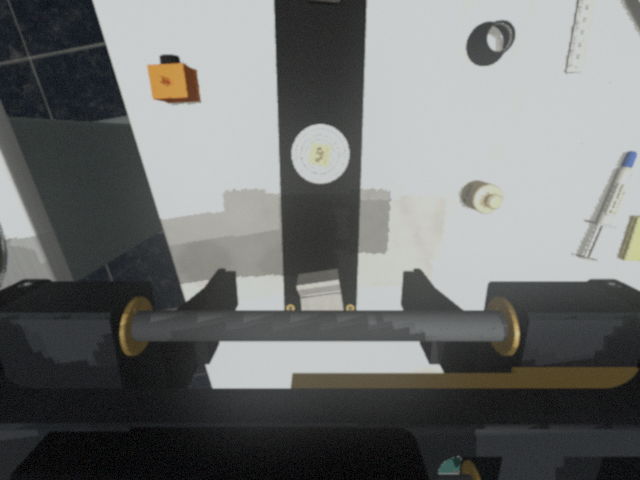

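Request:
move_arm(plan="0.045 -0.018 0.003 0 0 0; 0.1 -0.04 0.006 0 0 0; 0.155 -0.062 0.009 0 0 0; 0.21 -0.085 0.012 0 0 0; 0.255 -0.103 0.016 0 0 0; 0.28 -0.113 0.016 0 0 0; 0.28 -0.113 0.016 0 0 0; 0.28 -0.113 0.016 0 0 0; 0.28 -0.113 0.016 0 0 0")

```text
t: 20.1
eef_pos: [0.4203, 0.2456, 0.1996]
tool_rot: [0.0, 0.764, 0.645, -0.001]
wrist_force: [0.1, 0.7, -0.1]
width: 0.0869
```

```bash
python3 - 8 <<'E'
from h import *
upd(.28,-.113,.016,0,0,0)
tgt(.43,.306,.017,80.5)
exec(open("chk.py").read())
blob((.43,.306),.034,.055,.035,"pot")
E
```

```text
cmd [0.4201 0.2467 0.2005] yaw 80.48 | meas [0.4203 0.2456 0.1996] t 20.1 q [ 0.44  0.03 -1.02  1.85  0.03  1.28 -0.77] w 0.0869 F [ 0.1  0.7 -0.1]
shift [ 6.020e-02 -1.000e-04  1.835e-01] turn [ 0.    0.   -0.02] rows 3.1 0.0
pot 1743 world [0.4319 0.3062 0.0432] tool mean [ 61.1   1.8 157. ] mid [ 60.7   1.8 157.3] ext [43.4 42.8  5.2]
```

View pics/wrist8.png

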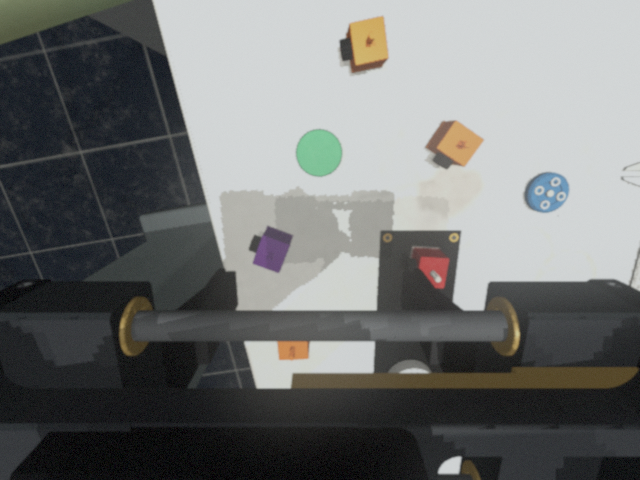

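Request:
move_arm(plan="0.02 0 0.03 0 0 0; 0.045 0 0.07 0 0 0; 0.061 0 0.11 0 0 0; 0.061 0 0.14 0 0 0; 0.061 0 0.165 0 0 0; 0.061 0 0.18 0 0 0; 0.061 0 0.184 0 0 0; 0.061 0 0.184 0 0 0; 0.061 0 0.184 0 0 0")

```text
t: 21.28
eef_pos: [0.4308, 0.3075, 0.017]
tool_rot: [0.0, 0.763, 0.646, 0.001]
wrist_force: [-0.3, 0.4, 0.4]
width: 0.0871
```

Request:
move_arm(plan="0 0 0 0 0 0; 0 0 0 0 0 0; 0 0 0 0 0 0; 0 0 0 0 0 0; 0 0 0 0 0 0; 0 0 0 0 0 0; 0 0 0 0 0 0", claw=0.03, grip_force=20)

```text
t: 22.15
eef_pos: [0.43, 0.3072, 0.016]
tool_rot: [0.0, 0.763, 0.646, -0.0]
wrist_force: [-0.3, 0.8, -0.2]
width: 0.0412
```

```bash
python3 - 9 <<'E'
from h import *
upd(.061,0,.184,0,0,0)
tgt(.4952+.08*.1653,.0110+.08*.9863,.11,80.5)
exec(open("chk.py").read())
E
```

```text
cmd [0.4302 0.3068 0.0165] yaw 80.48 | meas [0.43   0.3072 0.016 ] t 22.15 q [ 0.15  0.43 -0.95  1.94  0.42  0.98 -1.17] w 0.0412 F [-0.3  0.8 -0.2]
shift [-0.201   0.113  -0.0935] turn [ 0.    0.   -0.02] rows 4.0 0.0
```

View pics/wrist9.png

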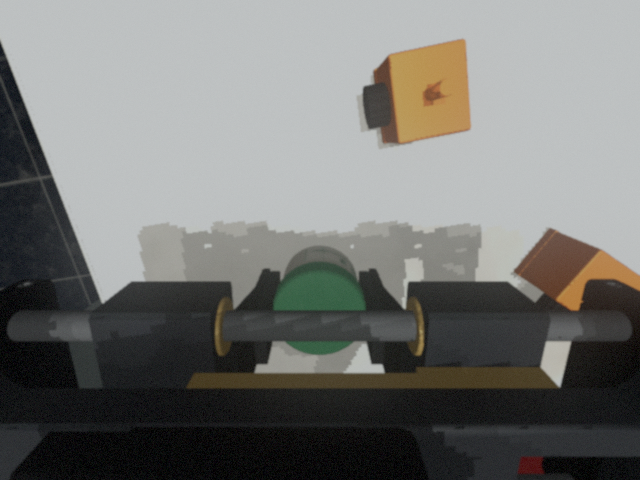

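```bash
python3 - <<'E'
from h import *
d=dict(np.load("wrist9.npz")); p,A=ld()
W=cloud(d);T=(A.inv().apply((W-p).reshape(-1,3))*1000).reshape(W.shape)
g=d["img"].astype(int); gm=(g[...,1]>g[...,0]*1.5)&(g[...,1]>60)
m=gm&(np.hypot(T[...,0],T[...,1])<35)&(W[...,2]>.038); q=T[m]
print(len(q),q.min(0),q.max(0),np.percentile(q[:,0],[.3,99.7])); v,u=np.nonzero(m);print(u.min(),u.max(),v.min(),v.max())
b=np.abs(q[:,1]-2)<4; print(q[b][:,0].min(),q[b][:,0].max())
E
```

```text
3357 [-20.46113067 -19.74824793 -84.22271535] [ 34.3299081   21.83249581 -21.8486403 ] [-20.02318762  21.25539799]
273 365 270 353
-20.4611306666208 34.291830806032486
```

Request:
move_arm(plan="0 0 -0.03 0 0 0; 0 0 -0.07 0 0 0; -0.02 0.011 -0.0935 0 0 0; -0.065 0.037 -0.0935 0 0 0; -0.11 0.062 -0.0935 0 0 0; -0.155 0.087 -0.0935 0 0 0; -0.185 0.104 -0.0935 0 0 0; -0.201 0.113 -0.0935 0 0 0; -0.201 0.113 -0.08 0 0 0; -0.201 0.113 -0.05 0 0 0; -0.201 0.113 -0.025 0 0 0; -0.201 0.113 -0.015 0 0 0")

```text
t: 23.7
eef_pos: [0.506, 0.0924, 0.029]
tool_rot: [-0.002, 0.762, 0.647, -0.001]
wrist_force: [0.2, -0.0, -0.4]
width: 0.0414
```

Request:
move_arm(plan="0 0 0 0 0 0; 0 0 0 0 0 0; 0 0 0 0 0 0")

```text
t: 24.08
eef_pos: [0.509, 0.0904, 0.0319]
tool_rot: [0.001, 0.763, 0.646, 0.001]
wrist_force: [0.4, -0.8, -0.5]
width: 0.0408
```

```bash
python3 - 10 <<'E'
from h import *
upd(-.201,.113,-.015,0,0,0)
tgt(.4952+.08*.1653,.0110+.08*.9863,.02,80.5)
exec(open("chk.py").read())
blob((.521,.168),.024,.05,.035,"mag")
E
```

```text
cmd [0.5084 0.0899 0.0315] yaw 80.48 | meas [0.509  0.0904 0.0319] t 24.07 q [ 0.57  0.36 -0.91  1.96  0.34  0.98 -0.66] w 0.0408 F [ 0.4 -0.8 -0.5]
shift [0.     0.     0.0115] turn [ 0.    0.   -0.02] rows 0.2 0.0
mag 5900 world [0.5242 0.1678 0.0375] tool mean [80.6  3.6 -7.7] mid [80.   1.9 -6. ] ext [35.7 40.3 24.3]
```

View pics/wrist10.png

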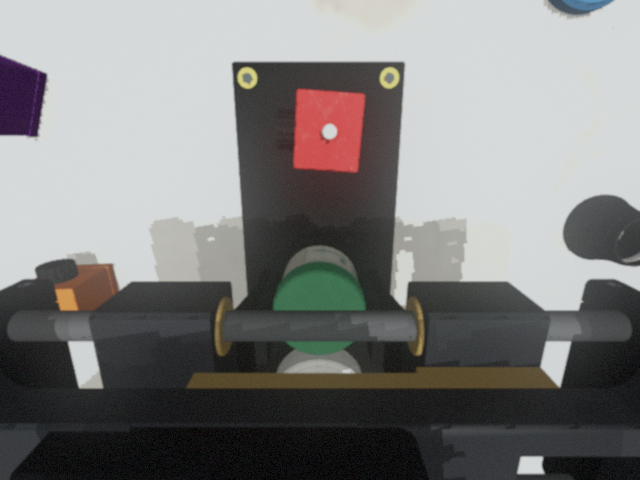

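Request:
move_arm(plan="0 0 0.004 0 0 0; 0 0 0.008 0 0 0; 0 0 0.011 0 0 0; 0 0 0.0125 0 0 0; 0 0 0.0125 0 0 0; 0 0 0.0125 0 0 0")

```text
t: 24.88
eef_pos: [0.5081, 0.0902, 0.0189]
tool_rot: [0.0, 0.763, 0.646, -0.0]
wrist_force: [-1.7, -1.3, 5.0]
width: 0.0407
```

Request:
move_arm(plan="0 0 0 0 0 0; 0 0 0 0 0 0; 0 0 0 0 0 0; 0 0 0 0 0 0; 0 0 -0.02 0 0 0; 0 0 -0.05 0 0 0; 0 0 -0.1 0 0 0; -0.03 0 -0.14 0 0 0; -0.07 0 -0.18 0 0 0; -0.08 0 -0.19 0 0 0; -0.08 0 -0.19 0 0 0; -0.08 0 -0.19 0 0 0", claw=0.087)

```text
t: 26.38
eef_pos: [0.4943, 0.013, 0.2075]
tool_rot: [-0.001, 0.763, 0.647, -0.0]
wrist_force: [0.5, 0.1, 0.2]
width: 0.087
```

```bash
python3 - 11 <<'E'
from h import *
upd(0,0,.0125,0,0,0);upd(-.08,0,-.19,0,0,0)
tgt(.657,-.06,.2,80.5)
exec(open("chk.py").read())
blob((.51,.09),.034,.055,.035,"pot"); blob((.497,.011),.018,.03,.04,"tin");blob((.497,.011),.032,.045,.03,"small")
blob((.524,.168),.024,.05,.035,"mag")
E
```

```text
cmd [0.4952 0.011  0.209 ] yaw 80.48 | meas [0.4943 0.013  0.2075] t 26.38 q [ 0.86  0.05 -0.96  1.82  0.04  1.3  -0.27] w 0.087 F [0.5 0.1 0.2]
shift [-0.0433  0.1714  0.009 ] turn [ 0.    0.   -0.02] rows 2.8 0.0
pot 1759 world [0.5098 0.0892 0.0463] tool mean [ 79.9   1.4 162.5] mid [ 79.9   1.6 162.7] ext [42.8 42.8  6.1]
tin 1398 world [0.497  0.0101 0.0225] tool mean [  2.4   2.4 185.2] mid [ -0.3   1.9 186.5] ext [59.3 59.5  8.7]
small 1065 world [0.4965 0.0111 0.0359] tool mean [  0.7   1.5 172.2] mid [  0.3   1.8 173.1] ext [37.2 37.   7.6]
mag 1731 world [0.5245 0.1673 0.0367] tool mean [158.4   3.8 170.5] mid [159.6   2.3 172.3] ext [36.  40.1 25.3]
```

View pics/wrist11.png

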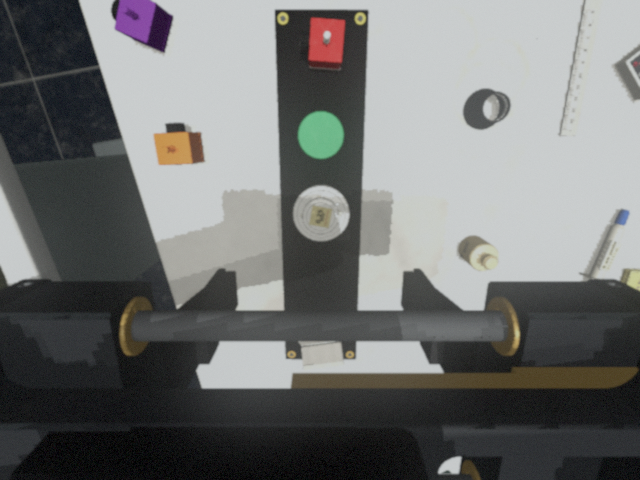

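Request:
move_arm(plan="-0.02 0.035 0.002 0 0 0; -0.045 0.075 0.004 0 0 0; -0.07 0.115 0.006 0 0 0; -0.09 0.15 0.009 0 0 0; -0.103 0.171 0.009 0 0 0; -0.103 0.171 0.009 0 0 0; -0.103 0.171 0.009 0 0 0; -0.103 0.171 0.009 0 0 0")

```text
t: 27.42
eef_pos: [0.6461, -0.1168, 0.1997]
tool_rot: [-0.0, 0.763, 0.647, -0.0]
wrist_force: [-0.3, 0.6, 1.0]
width: 0.087
```

```bash
python3 - 12 <<'E'
from h import *
upd(-.103,.171,.009,0,0,0)
tgt(.657,-.06,.005,80.5)
exec(open("chk.py").read())
blob((.657,-.06),.04,.06,.03,"knob");blob((.657,-.06),.018,.06,.03,"all");blob((.657,-.06),.018,.032,.03,"cyl")
E
```

```text
cmd [ 0.6468 -0.1189  0.2   ] yaw 80.48 | meas [ 0.6461 -0.1168  0.1997] t 27.43 q [ 0.76  0.47 -0.85  1.44  0.35  1.39 -0.26] w 0.087 F [-0.3  0.6  1. ]
shift [0.0597 0.0004 0.195 ] turn [ 0.    0.   -0.02] rows 3.3 0.0
knob 231 world [ 0.661  -0.0625  0.0499] tool mean [ 58.2   4.7 149.5] mid [ 57.8   4.7 150.1] ext [15.3 14.7  6.3]
all 837 world [ 0.6612 -0.0624  0.0359] tool mean [ 58.7   4.7 160.6] mid [ 58.    4.9 164.1] ext [30.1 30.8 34.2]
```

View pics/wrist12.png

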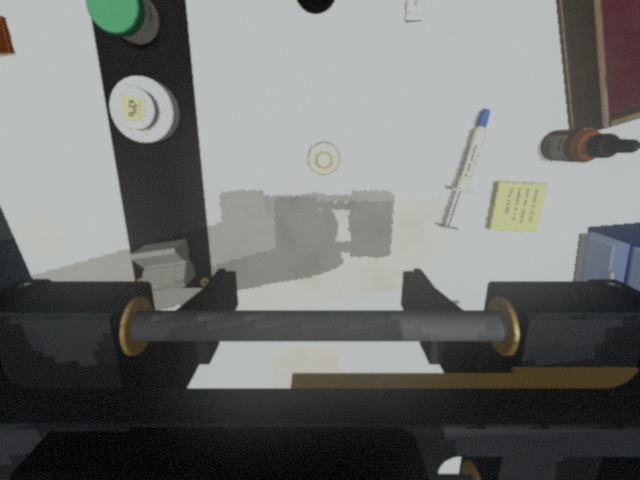

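Request:
move_arm(plan="0.02 0.001 0.03 0 0 0; 0.045 0.002 0.06 0 0 0; 0.058 0.0029 0.09 0 0 0; 0.058 0.0029 0.12 0 0 0; 0.058 0.0029 0.155 0 0 0; 0.058 0.0029 0.182 0 0 0; 0.058 0.0029 0.194 0 0 0; 0.058 0.0029 0.195 0 0 0; 0.058 0.0029 0.195 0 0 0")

```text
t: 28.6
eef_pos: [0.66, -0.0617, 0.0059]
tool_rot: [0.001, 0.763, 0.646, 0.001]
wrist_force: [-0.6, -0.7, 0.5]
width: 0.0867
```

Request:
move_arm(plan="0 0 0 0 0 0; 0 0 0 0 0 0; 0 0 0 0 0 0; 0 0 0 0 0 0; 0 0 0 0 0 0; 0 0 0 0 0 0; 0 0 0 0 0 0; 0 0 0 0 0 0", claw=0.015, grip_force=25)

```text
t: 29.6
eef_pos: [0.6591, -0.0618, 0.0045]
tool_rot: [0.0, 0.763, 0.646, 0.0]
wrist_force: [0.3, 0.4, -0.4]
width: 0.03
```

```bash
python3 - 13 <<'E'
from h import *
upd(.058,.0029,.195,0,0,0)
tgt(.4952-.08*.1653,.0110-.08*.9863,.105,80.5)
exec(open("chk.py").read())
E
```

```text
cmd [ 0.6592 -0.0621  0.005 ] yaw 80.48 | meas [ 0.6591 -0.0618  0.0045] t 29.6 q [ 0.62  0.66 -0.76  1.61  0.5   1.08 -0.45] w 0.03 F [ 0.3  0.4 -0.4]
shift [-0.035  -0.1738 -0.1   ] turn [ 0.    0.   -0.02] rows 3.3 0.0
```

View pics/wrist13.png

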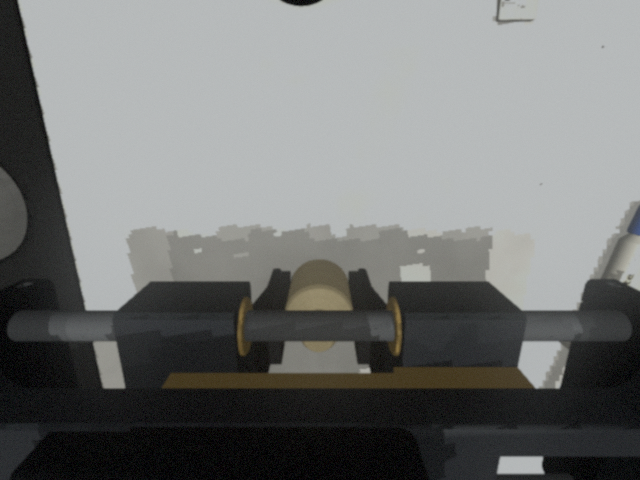

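Request:
move_arm(plan="0 0 -0.03 0 0 0; 0 0 -0.07 0 0 0; -0.004 -0.02 -0.1 0 0 0; -0.012 -0.06 -0.1 0 0 0; -0.02 -0.1 -0.1 0 0 0; -0.028 -0.14 -0.1 0 0 0; -0.033 -0.165 -0.1 0 0 0; -0.035 -0.174 -0.09 0 0 0; -0.035 -0.174 -0.06 0 0 0; -0.035 -0.174 -0.03 0 0 0; -0.035 -0.174 -0.015 0 0 0; -0.035 -0.174 -0.015 0 0 0")

```text
t: 31.15
eef_pos: [0.4811, -0.0668, 0.0185]
tool_rot: [-0.001, 0.763, 0.646, -0.0]
wrist_force: [0.3, 0.9, -1.6]
width: 0.0301
```

Request:
move_arm(plan="0 0 0 0 0 0; 0 0 0 0 0 0; 0 0 0 0 0 0")

```text
t: 31.52
eef_pos: [0.4822, -0.0678, 0.0202]
tool_rot: [0.001, 0.763, 0.646, 0.0]
wrist_force: [-0.0, 0.3, -2.6]
width: 0.0302
```

```bash
python3 - 14 <<'E'
from h import *
upd(-.035,-.174,-.015,0,0,0)
tgt(.4952-.08*.1653,.0110-.08*.9863,.008,80.5)
exec(open("chk.py").read())
blob((.497,.01),.018,.03,.04,"tin")
i=d["img"][:,:,::-1]
cv2.imwrite("pics/w14c.png",cv2.resize(i[150:390,190:450],None,fx=2.5,fy=2.5,interpolation=cv2.INTER_CUBIC))
E
```

```text
cmd [ 0.4818 -0.0679  0.02  ] yaw 80.48 | meas [ 0.4822 -0.0678  0.0202] t 31.52 q [ 0.91  0.3  -0.9   2.04  0.3   0.93 -0.32] w 0.0302 F [-0.   0.3 -2.6]
shift [-0.      0.0002  0.012 ] turn [ 0.    0.   -0.02] rows 0.2 0.0
tin 7391 world [0.497  0.0105 0.0237] tool mean [80.8  2.5 -3.7] mid [79.9  1.9 -3.7] ext [59.7 59.8  5.5]
```

View pics/w14c.png

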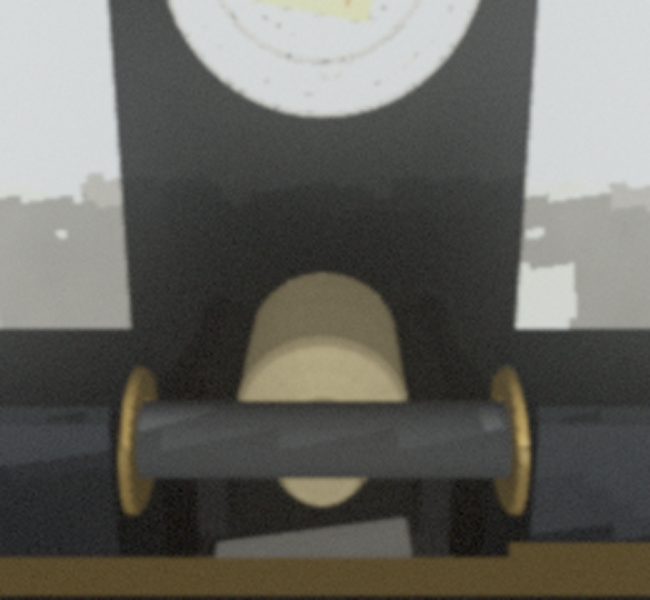

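Request:
move_arm(plan="0 0 0.004 0 0 0; 0 0 0.008 0 0 0; 0 0 0.011 0 0 0; 0 0 0.0125 0 0 0; 0 0 0.0125 0 0 0; 0 0 0.0125 0 0 0")

```text
t: 32.33
eef_pos: [0.4814, -0.0675, 0.0073]
tool_rot: [-0.0, 0.763, 0.646, -0.001]
wrist_force: [-4.2, 0.1, 6.4]
width: 0.0303
```

Request:
move_arm(plan="0 0 0 0 0 0; 0 0 0 0 0 0; 0 0 0 0 0 0; 0 0 0 0 0 0; 0 0 -0.02 0 0 0; 0 0 -0.05 0 0 0; 0 0 -0.1 0 0 0; -0.03 0 -0.14 0 0 0; -0.07 0 -0.18 0 0 0; -0.08 0 -0.2 0 0 0; -0.08 0 -0.2 0 0 0; -0.08 0 -0.2 0 0 0", claw=0.087)

```text
t: 33.83
eef_pos: [0.468, -0.1453, 0.206]
tool_rot: [-0.001, 0.763, 0.646, -0.0]
wrist_force: [-0.4, 0.5, -0.3]
width: 0.0873
```

```bash
python3 - 15 <<'E'
from h import *
upd(0,0,.0125,0,0,0);upd(-.08,0,-.2,0,0,0)
tgt(.145,-.634,.22,80.5)
exec(open("chk.py").read())
blob((.51,.09),.034,.055,.035,"pot"); blob((.497,.011),.018,.03,.04,"tin");blob((.497,.011),.032,.045,.03,"small")
blob((.483,-.068),.043,.065,.03,"knob");blob((.483,-.068),.018,.065,.03,"weight");blob((.47,-.147),.022,.04,.045,"vee")
E
```

```text
cmd [ 0.4686 -0.1468  0.2075] yaw 80.48 | meas [ 0.468  -0.1453  0.206 ] t 33.83 q [ 1.16  0.03 -0.92  1.83  0.03  1.29  0.07] w 0.0873 F [-0.4  0.5 -0.3]
shift [-0.534  -0.2386 -0.0125] turn [ 0.    0.   -0.02] rows 9.4 0.0
tin 2084 world [0.4972 0.01   0.0228] tool mean [156.8   2.6 184.1] mid [159.3   2.2 184.7] ext [60.3 59.2  9.4]
small 1642 world [0.4968 0.0104 0.0359] tool mean [159.7   1.7 171.1] mid [159.5   2.  171.6] ext [37.6 37.4  7.6]
knob 236 world [ 0.4828 -0.068   0.0532] tool mean [ 80.    0.9 154.1] mid [ 80.2   1.2 154.3] ext [14.8 14.6  6.1]
weight 871 world [ 0.4819 -0.0681  0.0373] tool mean [ 80.1   1.  165.2] mid [ 80.1   0.3 170.2] ext [30.1 32.3 37.8]
vee 1859 world [ 0.4709 -0.1472  0.0301] tool mean [1.000e-01 2.400e+00 1.763e+02] mid [1.000e-01 2.400e+00 1.774e+02] ext [50.4 53.5 16.1]
```

View pics/wrist15.png

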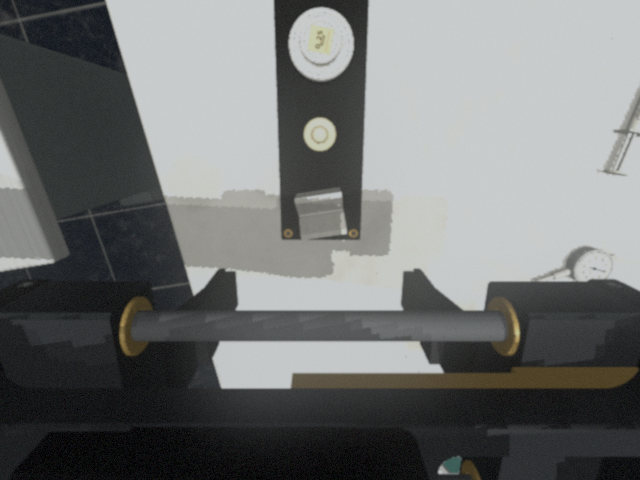

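```bash
python3 - <<'E'
from h import *
from plant import optics
for n in("top","scene"):
    e=optics.get_image(n); np.savez(n+"9.npz",**e); i=e["img"][:,:,::-1]
    c=i[150:310,170:410] if n=="top" else i[170:330,200:450]
    cv2.imwrite(f"pics/{n}9.png",cv2.resize(c,None,fx=3.2,fy=3.2,interpolation=cv2.INTER_CUBIC))
E
```

```text
(no output)
```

View pics/scene9.png

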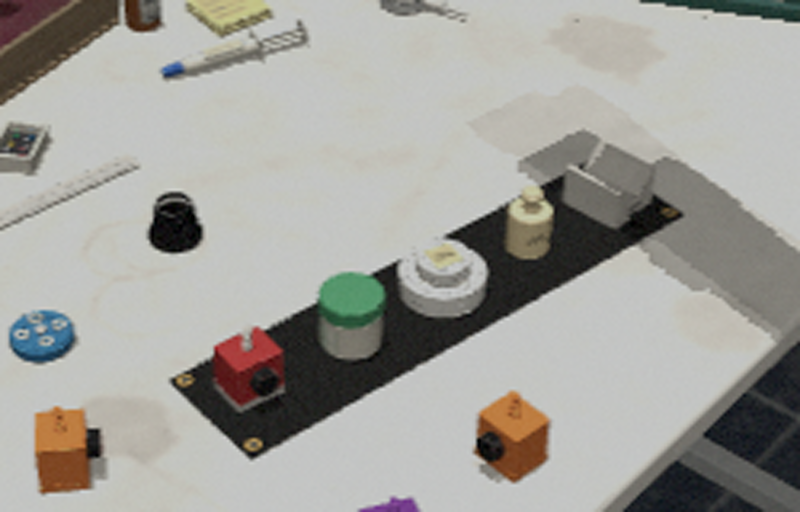

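View pics/top9.png

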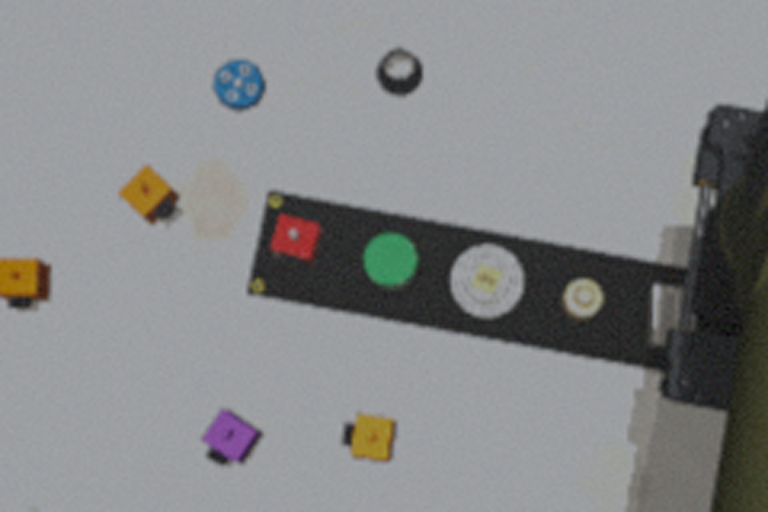

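Both views show the line in order: red base, pot, large tin with the small tin on its lid, weight, V-block. Everything is upright and the bystanders have not moved.

```bash
python3 -c "
from plant import ticket
print(ticket.finish_job())"
```

```text
the job is handed in; nothing more can be done
None
```

The polishing kit is laid out along the middle of the mat and the job is handed in, at about 34 s on the robot's clock. The order is red magnet base, cream pot, larger tin with the smaller tin on its lid, brass weight, V-block.

| Spacing along the mat | Asked | Measured (wrist camera) |
|---|---|---|
| Magnet base to pot | 80 mm | 80 mm |
| Pot to larger tin | 80 mm | 80 mm |
| Larger tin to weight | 80 mm | 79 mm |
| Weight to V-block | 80 mm | 80 mm |

- **Across the mat:** in the wrist camera all pieces lie within about 1 mm of one line. The weight shows the largest offset, about 1 mm.
- **Smaller tin:** it is centred on the larger tin's lid to within about 1 mm.
- **Upright and undisturbed:** the final scene and top pictures show everything standing. The magnet base, V-block, loupe, blue disc and the orange and purple look-alikes show no visible shift.
- **A check that failed:** the larger tin first landed about 1.7 mm off the centre line, so I re-centred it with the jaws.
- **Cameras disagreeing:** they differed by 2–3 mm in absolute position, which is roughly their stated accuracy. I therefore relied on distances between objects in the same picture. The scene camera had put that first offset nearer 3 mm, and I did not re-measure with it after re-centring.

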